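Refill the cap-nut box and close it

TASK

Pick up the orange wire-handled bin and tip its six brass cap nuts out into the open steel box, then stand the empty bin upright back on the bench. Last, set the aluminium lid on the box so that its lip drops inside the rim and the lid lies flush all round. Leave the tape, screwdriver, door knob and padlock where they are.

Things in the scene. Friction and masses are not known exactly. Their poses are not given: they have to be found in the camera images.
- bin: orange open bin, loose, 140 g (up to 30% off), holding six nuts. 54 mm wide (its y); floor and walls 3 mm. Upright sides 50 mm high, x = -38 to 38 mm; back at x = -38; the front wall starts at x = 37 mm and leans out 12 degrees from upright, up to the pouring lip. A rigid wire bail arches across at x = 0, top 105 mm up. Origin: centre of the flat floor's underside; x to the lip, z up
- bin_grip (a point): between the bin's sides at (-8, 0, 34) mm in its frame: grip here across y, the gripper leaning about 45 degrees over the bin's back (fingers pointing down and towards the lip), clear of the bail and with wrist room to tip. Tipped 100 to 115 degrees lip-down it lets the nuts slide out; some may stick on the front wall: tip further or shake
- bin_lip (a point): middle of the bin's pouring lip, at (46, 0, 50) mm in the bin's frame: the last edge the nuts leave
- box: open rectangular sheet-steel box screwed to the bench (fixed), outside 116 (its x) x 96 (its y) x 70 mm high, walls and floor 3 mm, opening 110 x 90 mm. Origin: centre of its underside, z up; it stands on the bench at any of a range of places and yaws
- box_rim (a point): centre of the box's mouth, level with the rim, 70 mm above the box's origin
- lid: aluminium lid, 180 g (up to 40% off), loose: plate 116 (its x) x 96 (y) x 4 mm; below it a lip 107 x 87 mm, 8 mm deep (1.5 mm play all round in the box's mouth); on top a black bar handle 16 (x) x 60 (y) x 35 mm, centred. Origin: centre of the lip's lower edge; plate top at z = 12, handle top at 47 mm. Fits either way round. Seated, its origin is 62 mm above the box's
- nut0: brass hexagonal cap nut with a domed top, 19 mm across flats, 20 mm high, 35 g; origin: centre of its flat face. One of six alike, at first in the bin
- nut1: brass hexagonal cap nut with a domed top, 19 mm across flats, 20 mm high, 35 g; origin: centre of its flat face. One of six alike, at first in the bin
- nut2: brass hexagonal cap nut with a domed top, 19 mm across flats, 20 mm high, 35 g; origin: centre of its flat face. One of six alike, at first in the bin
- nut3: brass hexagonal cap nut with a domed top, 19 mm across flats, 20 mm high, 35 g; origin: centre of its flat face. One of six alike, at first in the bin
- nut4: brass hexagonal cap nut with a domed top, 19 mm across flats, 20 mm high, 35 g; origin: centre of its flat face. One of six alike, at first in the bin
- nut5: brass hexagonal cap nut with a domed top, 19 mm across flats, 20 mm high, 35 g; origin: centre of its flat face. One of six alike, at first in the bin
- tape: roll of pink marking tape lying flat, 60 mm across, 25 mm high; origin at its underside centre. Leave it alone
- driver: screwdriver, about 170 mm long, lying on the bench; origin under its middle. Leave it alone
- doorknob: brass door knob on its round rose, 52 mm across, 48 mm high; origin at its underside centre. Leave it alone
- padlock: brass padlock lying flat, 42 x 36 x 20 mm plus its shackle; origin at its underside centre. Leave it alone
Things that resemble listed ones, but are neither listed nor needed, are in the scene too. Of the things like the bin, leave any that is blue or purple; of the rest the larger one is meant.

How it is judged:
On the way, in this order (a step that is already met when the one before it is completed fails the run):
1. the bin is held by the fingers off the bench and tipped over the box (contact force between the fingers and bin above 0.5 N and angle between bin's own z axis and vertical above 0.7 rad and height (world z) of bin above 0.06 m and horizontal distance between bin and box below 0.2 m).
2. all six nuts lie in the box (x of nut0 in the frame of box between -0.056 and 0.056 m and y of nut0 in the frame of box between -0.046 and 0.046 m and z of nut0 in the frame of box between 0 and 0.064 m and x of nut1 in the frame of box between -0.056 and 0.056 m and y of nut1 in the frame of box between -0.046 and 0.046 m and z of nut1 in the frame of box between 0 and 0.064 m and x of nut2 in the frame of box between -0.056 and 0.056 m and y of nut2 in the frame of box between -0.046 and 0.046 m and z of nut2 in the frame of box between 0 and 0.064 m and x of nut3 in the frame of box between -0.056 and 0.056 m and y of nut3 in the frame of box between -0.046 and 0.046 m and z of nut3 in the frame of box between 0 and 0.064 m and x of nut4 in the frame of box between -0.056 and 0.056 m and y of nut4 in the frame of box between -0.046 and 0.046 m and z of nut4 in the frame of box between 0 and 0.064 m and x of nut5 in the frame of box between -0.056 and 0.056 m and y of nut5 in the frame of box between -0.046 and 0.046 m and z of nut5 in the frame of box between 0 and 0.064 m), for 0.1 s.
3. the empty bin stands upright on the bench, released (angle between bin's own z axis and vertical below 0.1 rad and height (world z) of bin between -0.008 and 0.008 m and linear speed of bin below 0.02 m/s and contact force between the fingers and bin below 0.1 N), for 0.2 s.
4. the lid is seated on the box (z of lid in the frame of box between 0.058 and 0.0645 m and horizontal distance between lid and box below 0.005 m and angle between the x axis of lid and the x axis of box, either way round below 0.08 rad and angle between lid's own z axis and vertical below 0.04 rad), for 0.2 s.
At the end, for the whole second after the job is handed in: All six nuts are inside the box; the lid is seated flush on it (lip inside the rim, plate within 2.5 mm of the rim, centred within 5 mm, square within 0.08 rad, level within 0.04 rad) and at rest; the bin stands upright on the bench (within 0.1 rad) at rest (all of step 2 and all of step 4 and angle between bin's own z axis and vertical below 0.1 rad and height (world z) of bin between -0.008 and 0.008 m and linear speed of each of bin, lid below 0.02 m/s); the robot touches nothing.
It fails at once if the tape is moved more than 30 mm (distance of tape from where it was at the start of the episode above 0.03 m).
It fails at once if the driver is moved more than 30 mm (distance of driver from where it was at the start of the episode above 0.03 m).
It fails at once if the doorknob is moved more than 30 mm (distance of doorknob from where it was at the start of the episode above 0.03 m).
It fails at once if the padlock is moved more than 30 mm (distance of padlock from where it was at the start of the episode above 0.03 m).
It also fails if it takes over 72 s, if anything falls off the work surface, if the arm or the gripper's body presses on something with over 40 N, if the wrist force passes 120 N, or if a joint passes its speed limit or range.

ROBOT

A 6-joint arm with a two-finger parallel gripper is mounted at the origin on the work surface. World frame = base frame: x ahead of the robot, y to its left, z up, the work surface at z = 0. Lengths are in m, angles in rad, forces in N, time in s.
With the tool pointing down it reaches from about 0.425 to 0.95 m from the base axis. Payload 3.5 kg.
Tool frame: the origin (TCP) lies midway between the tips of the shut fingers; the grasp point (between the pads) lies 19 mm behind it; z points along the fingers, y is the line along which they close (so a half turn about z gives the same grasp; the last joint's range is limited). The gripper opens to 85 mm and grips with 20 to 120 N. Pads are 22 mm wide; open, the fingers measure 114 mm over their backs; the gripper's body (76 mm by 85 mm) begins 54 mm behind the grasp point. The pads swing forward as they close: fully open they stand 13 mm farther back than shut.
Start: joints at [1.19, 0.286, 1.577, -0, 1.279, -0.15], TCP at [0.154, 0.657, 0.231] pointing down, gripper open.
Joint ranges: [-2.77, 2.77], [-0.9, 2.22], [0.21, 2.48], [-1.53, 4.67], [0.24, 2.81], [-2.84, 2.84]. Speed limits (rad/s): [2.79, 2.79, 3.14, 3.14, 3.14, 3.14].

INTERFACE

Orientations are given as a unit quaternion [x, y, z, w].
In Python, from plant import ctrl gives the robot as it stands.
- The arm moves only by the tool move_arm, never from a script. Its argument "plan" is a list of rows, each an object of numbers: "x", "y", "z": the shift along the tool's x, y, z in m; "yaw": the turn about the tool's z in rad; "fingers": the closure, from 0 (fully open) to 1 (shut). In form: [{"x": .., "y": .., "z": .., "yaw": .., "fingers": ..}, ...]. A call has 1 to 5 rows; each row is the pose to reach, as a shift and turn from the pose commanded when the call began, along the tool's axes at that moment; what a row does not reach only later rows make up. A row lasts 1/10 s, in which the tool goes at most 50 mm and 8.59 degrees, less where a joint would pass 70% of its speed; a pose out of reach is approached as far as the arm can. A call with a gripper value outside its range is refused whole. The fingers move at their own pace and stop on an object; "force" is the grip in N (left out, the last holds). Time passes only in rows, so rows that repeat a pose let the fingers close. It gives the time, the measured TCP pose, the force, the opening and the grip force at its end, in the units of the state.
- ctrl.get_state(): the state, without advancing time (a new reading comes with each control period).
- ctrl.read_camera(name): name is "side" or "top"; returns the picture (480x640x3 uint8, red, green, blue); there is no depth.
- ctrl.camera_model(name): a dict with "intrinsics" (3x3 intrinsics, pixels), "cam_to_world" (4x4, takes a point from camera to world coordinates). Camera axes: x right, y up, looking along -z (the intrinsics and any distortion apply to the point x, -y, -z); pixel columns grow to the right and rows downward; lengths in m; the calibration is good to about 2 mm. A picture is of the moment at which its call begins. camera_model takes no time and is no camera call.
- ctrl.sign_off(): hands the job in; it is judged then, once.
The state is a dict: "time": time; "qpos": joint angles; "dq": joint speeds; "joint_efforts": joint torques, N m; "eef_pos": TCP position; "tcp_rot": TCP orientation; "contact_force": force on the tool from outside, world axes, zero at the start; "wrist_torque": the same for the moment, N m; "opening": opening from 0.0 (shut) to 1.0 (fully open); "finger_force": force on a finger pad.
Only numpy, scipy, OpenCV 4.12 (cv2) and the standard library are available. Lean on these libraries where they do the work, as an engineer would, in place of code of your own. Each camera call takes 0.05 s, during which the arm holds its last target. There are 200 camera calls.

## Working session

There is one attempt and no reset: what is moved stays moved. The work goes in short steps, Python scripts to look and compute and a tool call to move; the robot and the scene stay as the last step left them, time stands still between calls to the robot, and variables do not carry over. Pictures are saved under pics/ and viewed, at most 10 in all, crops included, and the job is handed in when it is done.

Besides the shell and the picture viewer there is one more tool, called after "Request:" by a JSON object that holds its "api" and its "payload". move_arm: Moves the arm, as the interface text tells. Its arguments: {"type":"object","properties":{"plan":{"type":"array"},"force":{"type":"number"}},"required":["plan"]}

```bash
mkdir -p pics; ls
cat > h.py <<'E'
import numpy as np, cv2
from plant import ctrl
def snap(n,f):
    im=ctrl.read_camera(n); cv2.imwrite('pics/'+f,im[:,:,::-1]); return im
def ray(n,uv):
    m=ctrl.camera_model(n);K=np.array(m["intrinsics"]);T=np.array(m["cam_to_world"])
    d=np.linalg.inv(K)@[uv[0],uv[1],1.]
    return T[:3,3],T[:3,:3]@(d*[1,-1,-1])
def onz(n,uv,z):
    o,d=ray(n,uv); return o+d*(z-o[2])/d[2]
def proj(n,p):
    m=ctrl.camera_model(n);K=np.array(m["intrinsics"]);T=np.array(m["cam_to_world"])
    c=T[:3,:3].T@(np.array(p)-T[:3,3]); q=K@(c*[1,-1,-1]); return q[:2]/q[2]
E
python3 - <<'E'
from h import *
a=snap('top','t0.png');b=snap('side','s0.png')
for n in('top','side'):
    m=ctrl.camera_model(n);print({k:np.round(v,3).tolist() if k in('intrinsics','cam_to_world') else v for k,v in m.items()})
print(ctrl.get_state())
E
```

```text
pics
{'intrinsics': [[523.97, 0.0, 318.048], [0.0, 523.97, 235.907], [0.0, 0.0, 1.0]], 'cam_to_world': [[0.023, 0.997, -0.075, 0.482], [-1.0, 0.022, -0.014, -0.039], [-0.013, 0.076, 0.997, 1.09], [0.0, 0.0, 0.0, 1.0]]}
{'intrinsics': [[613.324, 0.0, 311.619], [0.0, 613.324, 240.757], [0.0, 0.0, 1.0]], 'cam_to_world': [[0.988, 0.097, -0.121, 0.417], [-0.155, 0.659, -0.736, -0.885], [0.008, 0.746, 0.666, 0.858], [0.0, 0.0, 0.0, 1.0]]}
{'time': 0.1, 'qpos': array([ 1.18999394e+00,  2.87151426e-01,  1.57803768e+00, -1.03779104e-05,
        1.27857167e+00, -1.49979325e-01]), 'dq': array([ 0.00027661, -0.00303217, -0.00286968,  0.00080228,  0.00110134,
        0.00056503]), 'joint_efforts': array([ 6.30588038e-04, -4.07301199e+01, -2.93698597e+01, -8.34039474e-05,
        3.47433161e-03,  7.01611270e-06]), 'eef_pos': array([0.1541639 , 0.65655317, 0.23003207]), 'tcp_rot': array([ 1.15153932e-01,  9.93347068e-01, -1.04740918e-03, -2.79540595e-04]), 'contact_force': array([-0.17784235, -0.13427604, -1.07998357]), 'wrist_torque': array([0.01293247, 0.00305628, 0.04936858]), 'finger_force': 0.0, 'opening': 1.0038414472505448}
```

View pics/t0.png

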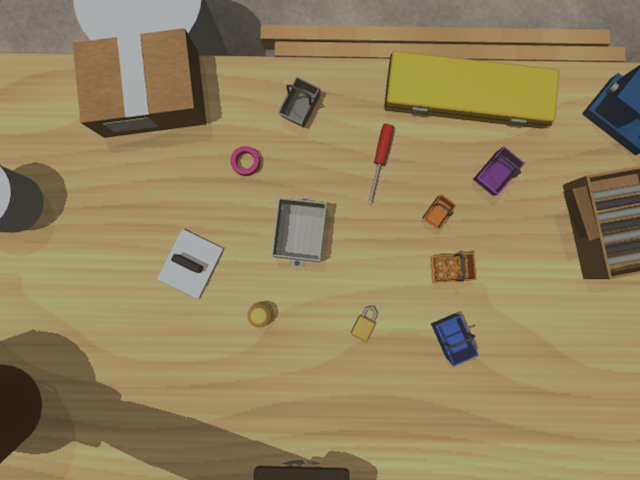

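View pics/s0.png

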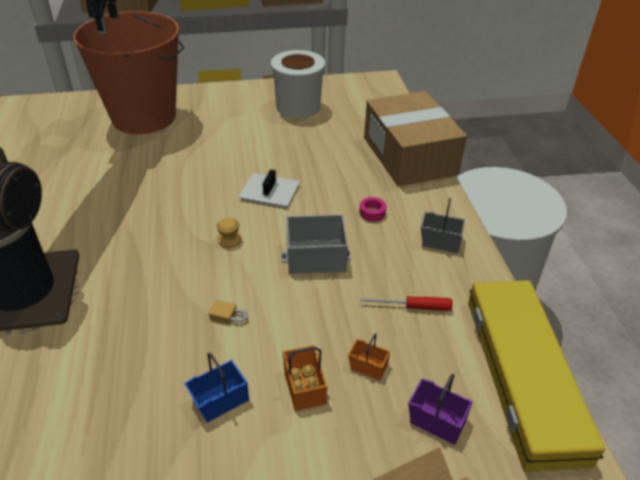

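Run:
```python
from h import *
a=cv2.imread('pics/t0.png');b=cv2.imread('pics/s0.png')
A=cv2.resize(a[235:300,415:490],None,fx=5,fy=5,interpolation=2)
B=cv2.resize(b[335:415,270:340],None,fx=4,fy=4,interpolation=2)
C=np.zeros((330,700,3),np.uint8);C[:325,:375]=A;C[:320,400:680]=B
cv2.imwrite('pics/crop0.png',C)
def quad(m,nm,n,z):
    c=max(cv2.findContours(m,0,2)[0],key=cv2.contourArea);r=cv2.minAreaRect(c);p=cv2.boxPoints(r)
    print(nm,np.round(r[0],1),cv2.contourArea(c));print(np.round(p,1).tolist());print(np.round([onz(n,q,z) for q in p],4).tolist(),np.round(onz(n,r[0],z),4))
h=cv2.cvtColor(a,40).astype(int)
H,S,V=h[...,0],h[...,1],h[...,2]
def roi(m,x0,x1,y0,y1):
    o=np.zeros(m.shape,np.uint8);o[y0:y1,x0:x1]=m[y0:y1,x0:x1]*255;return o
quad(roi((S<40)&(V>130),150,235,220,305),'lid','top',.012)
quad(roi((S<60),265,340,190,265),'box','top',.07)
quad(roi((H<14)&(S>150),425,485,245,290),'bin','top',.05)
```

```text
lid [189.4 263.2] 2498.0
[[156.39999389648438, 278.20001220703125], [181.60000610351562, 227.8000030517578], [222.39999389648438, 248.1999969482422], [197.1999969482422, 298.6000061035156]]
[[0.4684, 0.3074, 0.012], [0.5737, 0.2598, 0.012], [0.5333, 0.1734, 0.012], [0.4287, 0.2214, 0.012]] [0.5008 0.2405 0.012 ]
box [298.5 231.3] 2945.5
[[269.70001220703125, 261.5], [278.0, 195.0], [327.3999938964844, 201.1999969482422], [319.0, 267.6000061035156]]
[[0.5067, 0.0687, 0.07], [0.6376, 0.0563, 0.07], [0.6275, -0.041, 0.07], [0.4969, -0.0277, 0.07]] [0.5669 0.014  0.07  ]
bin [468.3 266.5] 115.0
[[462.0, 255.0], [471.8999938964844, 253.89999389648438], [474.5, 277.8999938964844], [464.70001220703125, 279.0]]
[[0.5286, -0.3098, 0.05], [0.5312, -0.3293, 0.05], [0.4839, -0.3345, 0.05], [0.4813, -0.3151, 0.05]] [ 0.5062 -0.3222  0.05  ]
```

View pics/crop0.png

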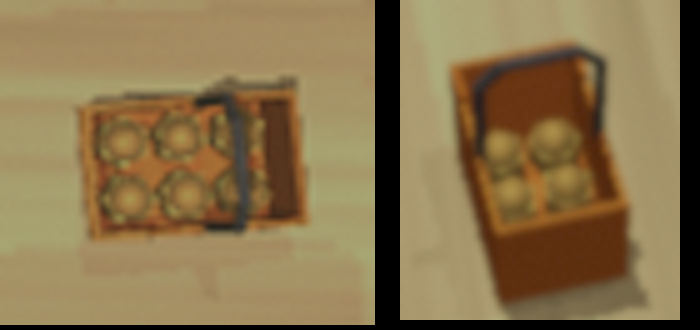

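Run:
```python
from h import *
S=lambda x,y:(270+(x-400)/4-.4,335+y/4-.4)
T=lambda x,y:(415+x/5-.4,235+y/5-.4)
for nm,n,pts in [('side far L,R near L,R bailbase L,R','side',[S(455,66),S(577,43),S(500,230),S(629,208),S(480,152),S(599,133)]),
 ('top LU LD RU RD base U D','top',[T(80,105),T(92,238),T(296,92),T(307,224),T(203,100),T(212,227)])]:
    print(nm);print(np.round([onz(n,p,.05) for p in pts],4).tolist())
print('floor near side',np.round([onz('side',p,0) for p in (S(504,303),S(627,276))],4).tolist())
print('bailtop top',np.round([onz('top',p,.105) for p in (T(235,97),T(243,228))],4).tolist())
print('bailtop side',np.round([onz('side',p,.103) for p in (S(497,68),S(583,52))],4).tolist())
# lid plate top z .012 ; handle top z .047
a=cv2.imread('pics/t0.png')
g=cv2.cvtColor(a,6);m=np.zeros(g.shape,np.uint8);m[240:285,165:215]=(g[240:285,165:215]<60)*255
c=max(cv2.findContours(m,0,2)[0],key=cv2.contourArea);r=cv2.minAreaRect(c);print('handle',r,onz('top',r[0],.047))
A=cv2.resize(a[185:305,150:345],None,fx=4,fy=4,interpolation=2);cv2.imwrite('pics/crop1.png',A)
```

```text
side far L,R near L,R bailbase L,R
[[0.4748, -0.2544, 0.05], [0.5264, -0.2501, 0.05], [0.4825, -0.3359, 0.05], [0.5337, -0.3334, 0.05], [0.4795, -0.2985, 0.05], [0.5279, -0.2964, 0.05]]
top LU LD RU RD base U D
[[0.526, -0.2478, 0.05], [0.4736, -0.2529, 0.05], [0.5331, -0.333, 0.05], [0.4811, -0.3374, 0.05], [0.5291, -0.2964, 0.05], [0.4791, -0.3001, 0.05]]
floor near side [[0.4835, -0.3363, -0.0], [0.5345, -0.3313, 0.0]]
bailtop top [[0.528, -0.2947, 0.105], [0.4791, -0.2978, 0.105]]
bailtop side [[0.4869, -0.2992, 0.103], [0.5208, -0.2964, 0.103]]
handle ((187.00001525878906, 263.0000305175781), (31.304948806762695, 8.049844741821289), 26.56505012512207) [0.50048014 0.23624372 0.047     ]
```

View pics/crop1.png

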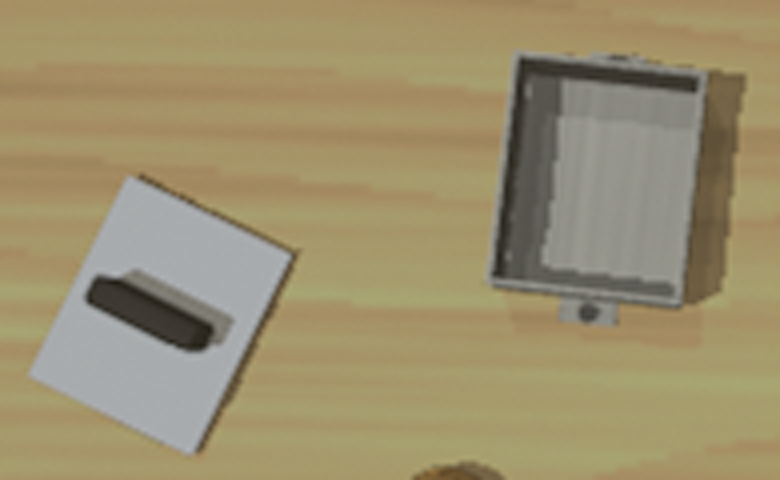

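Run:
```python
from h import *
f=lambda x,y:(150+x/4-.4,185+y/4-.4)
for nm,z,P in [('box',.07,[(516,53),(706,72),(684,306),(490,287)]),('lid',.012,[(135,176),(298,252),(196,455),(29,376)]),('handle',.047,[(92,276),(212,326),(205,352),(87,302)])]:
    p=np.array([onz('top',f(*q),z) for q in P])[:,:2]
    e=np.linalg.norm(np.roll(p,-1,0)-p,axis=1); d=p[0]+p[1]-p[2]-p[3]; d2=p[0]+p[3]-p[1]-p[2]
    print(nm,p.mean(0).round(4),'edges',e.round(4),'yaw x-axis deg',np.degrees(np.arctan2(d[1],d[0])).round(2),'y-axis',np.degrees(np.arctan2(d2[1],d2[0])).round(2)); print(p.round(4).tolist())
import math
from scipy.spatial.transform import Rotation as R
s=ctrl.get_state();print(R.from_quat(s['tcp_rot']).as_matrix().round(3))
```

```text
box [0.5708 0.0125] edges [0.0939 0.1152 0.095  0.1156] yaw x-axis deg -4.37 y-axis 85.58
[[0.632, 0.0549], [0.6246, -0.0386], [0.5097, -0.0304], [0.5168, 0.0643]]
lid [0.5009 0.2377] edges [0.0939 0.116  0.0959 0.116 ] yaw x-axis deg -25.25 y-axis 66.43
[[0.5721, 0.2561], [0.5346, 0.17], [0.4293, 0.2186], [0.4676, 0.3064]]
handle [0.5003 0.2366] edges [0.0655 0.0133 0.0645 0.0132] yaw x-axis deg -10.69 y-axis 68.76
[[0.5186, 0.2659], [0.495, 0.2048], [0.482, 0.2078], [0.5056, 0.2678]]
[[-0.973  0.229 -0.001]
 [ 0.229  0.973 -0.002]
 [ 0.    -0.002 -1.   ]]
```

Run:
```python
from h import *
print(proj('side',(.154,.657,.23)),proj('side',(0,0,0)),proj('top',(0.154,.657,.23)),proj('top',(0,0,0)))
print('bucket base',onz('side',(145,127),0),'topL,R rim', onz('side',(78,40),.2),onz('side',(180,40),.2))
print('pot',onz('side',(298,116),0))
for z in(.15,.2,.25): print('bucket top edge in top view',onz('top',(41,407),z))
```

```text
[108.86335351  30.38480094] [ 21.17421378 291.70684203] [-112.22663489  469.79807576] [299.96997866 515.82869442]
bucket base [0.20657307 0.57334125 0.        ] topL,R rim [0.06991232 0.68071836 0.2       ] [0.32415195 0.64559863 0.2       ]
pot [0.61432519 0.57219069 0.        ]
bucket top edge in top view [0.23856769 0.45732965 0.15      ]
bucket top edge in top view [0.25148755 0.43093777 0.2       ]
bucket top edge in top view [0.26440741 0.40454589 0.25      ]
```

Request:
{"api": "move_arm", "payload": {"plan": [{"x": 0, "y": 0, "z": -0.05, "yaw": 0, "fingers": 0}, {"x": 0, "y": 0, "z": -0.1, "yaw": 0, "fingers": 0}, {"x": 0, "y": 0, "z": -0.15, "yaw": -0.14, "fingers": 0}, {"x": 0, "y": 0, "z": -0.15, "yaw": -0.28, "fingers": 0}, {"x": 0, "y": 0, "z": -0.15, "yaw": -0.326, "fingers": 0}]}}

```text
time: 0.6
eef_pos: [0.1546, 0.6576, 0.3844]
tcp_rot: [-0.049, 0.999, 0.002, 0.001]
contact_force: [-0.3, 0.7, -0.7]
opening: 0.998
finger_force: 0.0
```

```bash
cat >> h.py <<'E'
from scipy.spatial.transform import Rotation as R
def to(p):
    "tool-frame shift to world point, tool-y heading"
    s=ctrl.get_state();M=R.from_quat(s['tcp_rot']).as_matrix()
    print('t',round(s['time'],2),'pos',s['eef_pos'].round(4),'q6',s['qpos'].round(2),'yang',round(np.degrees(np.arctan2(M[1,1],M[0,1])),2),'F',s['contact_force'].round(1),'op',round(s['opening'],3),'ff',round(s['finger_force'],1))
    if p is not None: print('shift',(M.T@(np.array(p)-s['eef_pos'])).round(4))
E
python3 -c "
from h import *
to((.504,-.2965,.38)); to((.5,.3,.38))"
```

```text
t 0.6 pos [0.1546 0.6576 0.3844] q6 [ 1.19  0.22  1.39  0.    1.53 -0.48] yang 95.66 F [-0.3  0.7 -0.7] op 0.998 ff 0.0
shift [-2.537e-01 -9.839e-01  7.000e-04]
t 0.6 pos [0.1546 0.6576 0.3844] q6 [ 1.19  0.22  1.39  0.    1.53 -0.48] yang 95.66 F [-0.3  0.7 -0.7] op 0.998 ff 0.0
shift [-0.3085 -0.39    0.0034]
```

Request:
{"api": "move_arm", "payload": {"plan": [{"x": -0.031, "y": -0.039, "z": 0, "yaw": 0, "fingers": 0}, {"x": -0.062, "y": -0.078, "z": 0, "yaw": 0, "fingers": 0}, {"x": -0.093, "y": -0.117, "z": 0, "yaw": 0, "fingers": 0}, {"x": -0.124, "y": -0.156, "z": 0, "yaw": 0, "fingers": 0}, {"x": -0.155, "y": -0.195, "z": 0, "yaw": 0, "fingers": 0}]}}

```text
time: 1.1
eef_pos: [0.328, 0.476, 0.3807]
tcp_rot: [-0.048, 0.999, -0.0, -0.0]
contact_force: [0.5, -0.6, 0.3]
opening: 1.002
finger_force: 0.0
```

Request:
{"api": "move_arm", "payload": {"plan": [{"x": -0.031, "y": -0.039, "z": 0, "yaw": 0, "fingers": 0}, {"x": -0.062, "y": -0.078, "z": 0, "yaw": 0, "fingers": 0}, {"x": -0.093, "y": -0.117, "z": 0, "yaw": 0, "fingers": 0}, {"x": -0.124, "y": -0.156, "z": 0, "yaw": 0, "fingers": 0}, {"x": -0.155, "y": -0.195, "z": 0, "yaw": 0, "fingers": 0}]}}

```text
time: 1.6
eef_pos: [0.5009, 0.2966, 0.3808]
tcp_rot: [-0.048, 0.999, -0.0, -0.0]
contact_force: [0.1, 0.8, 0.2]
opening: 0.997
finger_force: 0.0
```

Request:
{"api": "move_arm", "payload": {"plan": [{"x": 0.004, "y": -0.049, "z": 0, "yaw": 0, "fingers": 0}, {"x": 0.008, "y": -0.098, "z": 0, "yaw": 0, "fingers": 0}, {"x": 0.012, "y": -0.147, "z": 0, "yaw": 0, "fingers": 0}, {"x": 0.016, "y": -0.195, "z": 0, "yaw": 0, "fingers": 0}, {"x": 0.02, "y": -0.243, "z": 0, "yaw": 0, "fingers": 0}]}}

```text
time: 2.1
eef_pos: [0.5027, 0.0527, 0.3808]
tcp_rot: [-0.048, 0.999, 0.0, -0.0]
contact_force: [0.6, -0.5, -0.8]
opening: 0.999
finger_force: 0.0
```

Request:
{"api": "move_arm", "payload": {"plan": [{"x": 0.004, "y": -0.049, "z": 0, "yaw": 0, "fingers": 0}, {"x": 0.008, "y": -0.098, "z": 0, "yaw": 0, "fingers": 0}, {"x": 0.012, "y": -0.147, "z": 0, "yaw": 0, "fingers": 0}, {"x": 0.016, "y": -0.195, "z": 0, "yaw": 0, "fingers": 0}, {"x": 0.02, "y": -0.243, "z": 0, "yaw": 0, "fingers": 0}]}}

```text
time: 2.6
eef_pos: [0.5058, -0.1911, 0.3809]
tcp_rot: [-0.047, 0.999, 0.0, -0.0]
contact_force: [0.3, 0.2, 0.8]
opening: 1.002
finger_force: 0.0
```

```bash
python3 -c "
from h import *
to((.504,-.2965,.2))"
```

```text
t 2.6 pos [ 0.5058 -0.1911  0.3809] q6 [-0.55 -0.09  1.71  0.    1.52 -2.21] yang 95.44 F [0.3 0.2 0.8] op 1.002 ff 0.0
shift [ 0.0118 -0.1048  0.1809]
```

Request:
{"api": "move_arm", "payload": {"plan": [{"x": 0.006, "y": -0.045, "z": 0, "yaw": 0, "fingers": 0}, {"x": 0.012, "y": -0.09, "z": 0.02, "yaw": 0, "fingers": 0}, {"x": 0.012, "y": -0.105, "z": 0.065, "yaw": 0, "fingers": 0}, {"x": 0.012, "y": -0.105, "z": 0.115, "yaw": 0, "fingers": 0}, {"x": 0.012, "y": -0.105, "z": 0.16, "yaw": 0, "fingers": 0}], "force": 40}}

```text
time: 3.1
eef_pos: [0.5035, -0.2954, 0.2184]
tcp_rot: [-0.047, 0.999, 0.001, -0.001]
contact_force: [-0.1, -0.1, -0.0]
opening: 0.999
finger_force: 0.0
```

Run:
```python
from h import *
to((.504,-.2965,.087))
b=snap('side','s1.png')[330:420,260:350];a=snap('top','t1.png')[220:310,400:500]
C=np.hstack([cv2.resize(b,(400,400)),cv2.resize(a,(400,400))]);cv2.imwrite('pics/c2.png',C[:,:,::-1])
```

```text
t 3.1 pos [ 0.5035 -0.2954  0.2184] q6 [-0.7   0.1   1.82  0.    1.23 -2.37] yang 95.36 F [-0.1 -0.1 -0. ] op 0.999 ff 0.0
shift [-0.0005 -0.0013  0.1314]
```

View pics/c2.png

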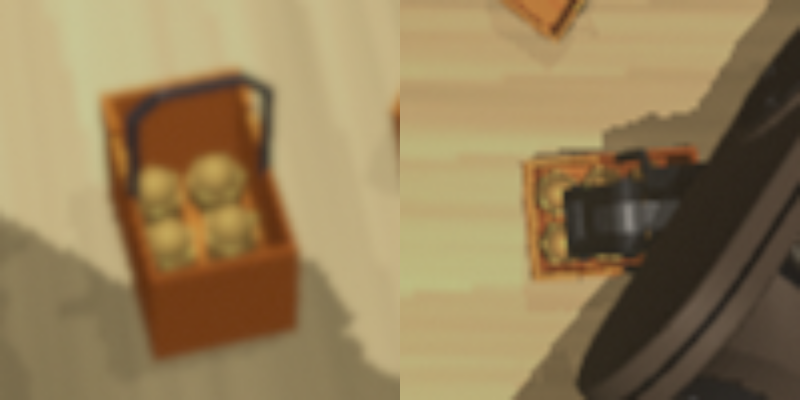

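The gripper hangs over the bin's bail, with its fingers opening along the bin's length. In the side crop the bail runs at (135–270, 75–110) and the lip faces away, towards the box. I descend and close on the wire.

Request:
{"api": "move_arm", "payload": {"plan": [{"x": 0, "y": -0.001, "z": 0.045, "yaw": 0, "fingers": 0}, {"x": 0, "y": -0.001, "z": 0.09, "yaw": 0, "fingers": 0}, {"x": 0, "y": -0.001, "z": 0.12, "yaw": 0, "fingers": 0}, {"x": 0, "y": -0.001, "z": 0.13, "yaw": 0, "fingers": 0}, {"x": 0, "y": -0.001, "z": 0.13, "yaw": 0, "fingers": 0.5}], "force": 40}}

```text
time: 3.7
eef_pos: [0.5049, -0.296, 0.0918]
tcp_rot: [-0.048, 0.999, 0.0, -0.0]
contact_force: [0.2, -0.0, 0.1]
opening: 0.856
finger_force: 0.0
```

Request:
{"api": "move_arm", "payload": {"plan": [{"x": 0, "y": 0, "z": 0, "yaw": 0, "fingers": 0.8}, {"x": 0, "y": 0, "z": 0, "yaw": 0, "fingers": 1}, {"x": 0, "y": 0, "z": 0, "yaw": 0, "fingers": 1}, {"x": 0, "y": 0, "z": 0, "yaw": 0, "fingers": 1}, {"x": 0, "y": 0, "z": 0, "yaw": 0, "fingers": 1}], "force": 40}}

```text
time: 4.2
eef_pos: [0.505, -0.2966, 0.0923]
tcp_rot: [-0.048, 0.999, -0.001, 0.001]
contact_force: [-0.4, -1.3, 1.6]
opening: 0.034
finger_force: 39.1
```

Run:
```python
from h import *
to(None)
```

```text
t 4.2 pos [ 0.505  -0.2966  0.0923] q6 [-0.7   0.24  1.9  -0.    0.99 -2.37] yang 95.47 F [-0.4 -1.3  1.6] op 0.034 ff 39.1
```

Request:
{"api": "move_arm", "payload": {"plan": [{"x": 0, "y": 0, "z": -0.01, "yaw": 0, "fingers": 1}, {"x": 0, "y": 0, "z": -0.03, "yaw": 0, "fingers": 1}, {"x": 0, "y": 0, "z": -0.055, "yaw": 0, "fingers": 1}, {"x": 0, "y": 0, "z": -0.073, "yaw": 0, "fingers": 1}, {"x": 0, "y": 0, "z": -0.08, "yaw": 0, "fingers": 1}]}}

```text
time: 4.7
eef_pos: [0.5051, -0.2963, 0.1735]
tcp_rot: [-0.048, 0.999, -0.001, 0.001]
contact_force: [0.4, 0.2, -2.7]
opening: 0.035
finger_force: 39.0
```

Request:
{"api": "move_arm", "payload": {"plan": [{"x": -0.002, "y": 0.005, "z": 0, "yaw": 0, "fingers": 1}, {"x": -0.008, "y": 0.02, "z": 0, "yaw": 0, "fingers": 1}, {"x": -0.018, "y": 0.045, "z": 0, "yaw": 0, "fingers": 1}, {"x": -0.029, "y": 0.073, "z": 0, "yaw": 0, "fingers": 1}, {"x": -0.04, "y": 0.101, "z": 0, "yaw": 0, "fingers": 1}]}}

```text
time: 5.2
eef_pos: [0.534, -0.1888, 0.1692]
tcp_rot: [-0.047, 0.999, 0.001, -0.002]
contact_force: [0.5, 0.7, -4.0]
opening: 0.033
finger_force: 39.0
```

Request:
{"api": "move_arm", "payload": {"plan": [{"x": -0.011, "y": 0.028, "z": 0, "yaw": 0.03, "fingers": 1}, {"x": -0.021, "y": 0.053, "z": 0, "yaw": 0.07, "fingers": 1}, {"x": -0.029, "y": 0.074, "z": 0, "yaw": 0.11, "fingers": 1}, {"x": -0.034, "y": 0.087, "z": 0, "yaw": 0.15, "fingers": 1}, {"x": -0.036, "y": 0.092, "z": 0, "yaw": 0.172, "fingers": 1}]}}

```text
time: 5.7
eef_pos: [0.5608, -0.0931, 0.1691]
tcp_rot: [0.038, 0.999, 0.001, -0.002]
contact_force: [0.1, 0.5, -3.1]
opening: 0.034
finger_force: 39.0
```

Run:
```python
from h import *
to((.5626,-.0972,.144))
a=snap('side','s2.png');cv2.imwrite('pics/c3.png',cv2.resize(a[150:400,180:430],(600,600),interpolation=2)[:,:,::-1])
to(None)
```

```text
t 5.7 pos [ 0.5608 -0.0931  0.1691] q6 [-0.34  0.12  1.89  0.    1.14 -1.84] yang 85.67 F [ 0.1  0.5 -3.1] op 0.034 ff 39.0
shift [-0.0022 -0.004   0.0251]
t 5.75 pos [ 0.5609 -0.0931  0.1692] q6 [-0.34  0.12  1.89  0.    1.14 -1.84] yang 85.65 F [ 0.8 -0.5 -2.9] op 0.032 ff 39.0
```

View pics/c3.png

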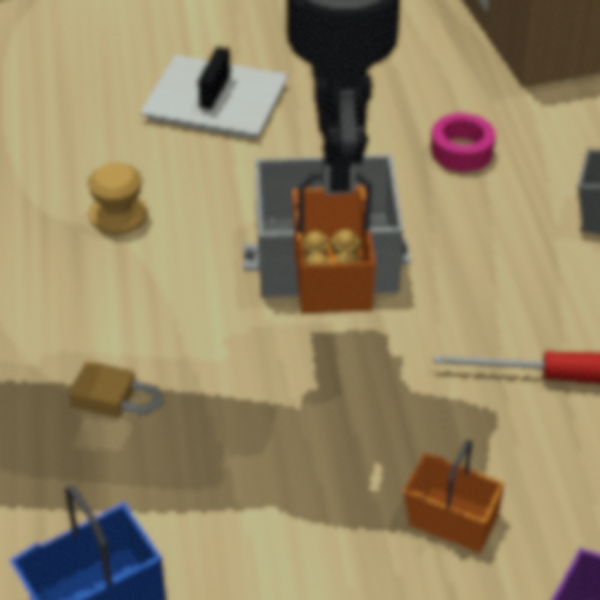

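Request:
{"api": "move_arm", "payload": {"plan": [{"x": -0.002, "y": 0.002, "z": 0.018, "yaw": 0, "fingers": 1}, {"x": -0.002, "y": 0.004, "z": 0.028, "yaw": 0, "fingers": 1}, {"x": -0.002, "y": 0.016, "z": 0.028, "yaw": 0, "fingers": 1}, {"x": -0.002, "y": 0.031, "z": 0.025, "yaw": 0, "fingers": 1}, {"x": -0.002, "y": 0.048, "z": 0.021, "yaw": 0, "fingers": 1}]}}

```text
time: 6.25
eef_pos: [0.5675, -0.0481, 0.1509]
tcp_rot: [0.038, 0.999, -0.001, -0.0]
contact_force: [-0.2, -2.5, -3.4]
opening: 0.033
finger_force: 39.0
```

Request:
{"api": "move_arm", "payload": {"plan": [{"x": 0, "y": 0.016, "z": -0.003, "yaw": 0, "fingers": 1}, {"x": 0, "y": 0.033, "z": -0.001, "yaw": 0, "fingers": 1}, {"x": 0, "y": 0.048, "z": 0.005, "yaw": 0, "fingers": 1}, {"x": 0, "y": 0.058, "z": 0.012, "yaw": 0, "fingers": 1}, {"x": 0, "y": 0.066, "z": 0.019, "yaw": 0, "fingers": 1}]}}

```text
time: 6.75
eef_pos: [0.5741, 0.0189, 0.1326]
tcp_rot: [0.038, 0.999, 0.001, 0.002]
contact_force: [-0.3, 2.7, 6.7]
opening: 0.038
finger_force: 40.7
```

Run:
```python
from h import *
to((.571+.0767*.031,.0125+.997*.031,.077))
a=snap('side','s3.png');b=snap('top','t3.png')
cv2.imwrite('pics/c4.png',np.hstack([cv2.resize(a[180:300,250:370],(400,400),interpolation=2),cv2.resize(b[180:300,250:370],(400,400),interpolation=2)])[:,:,::-1])
```

```text
t 6.75 pos [0.5741 0.0189 0.1326] q6 [-0.14  0.17  1.91  0.    1.06 -1.64] yang 85.63 F [-0.3  2.7  6.7] op 0.038 ff 40.7
shift [0.0028 0.0243 0.0556]
```

View pics/c4.png

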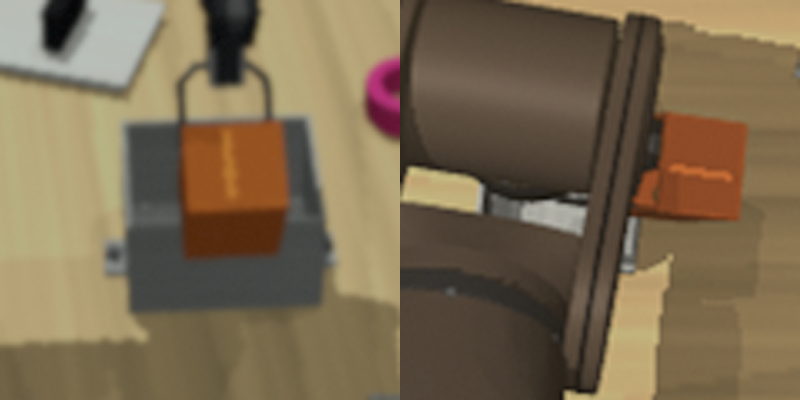

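Request:
{"api": "move_arm", "payload": {"plan": [{"x": 0.001, "y": 0.005, "z": 0.01, "yaw": 0, "fingers": 1}, {"x": 0.002, "y": 0.01, "z": 0.021, "yaw": 0, "fingers": 1}, {"x": 0.002, "y": 0.014, "z": 0.033, "yaw": 0, "fingers": 1}, {"x": 0.002, "y": 0.019, "z": 0.043, "yaw": 0, "fingers": 1}, {"x": 0.002, "y": 0.022, "z": 0.051, "yaw": 0, "fingers": 1}]}}

```text
time: 7.35
eef_pos: [0.5761, 0.0407, 0.0864]
tcp_rot: [0.038, 0.999, 0.0, 0.003]
contact_force: [-11.5, 9.9, 47.8]
opening: 0.028
finger_force: 46.7
```

Request:
{"api": "move_arm", "payload": {"plan": [{"x": 0, "y": 0, "z": 0, "yaw": 0, "fingers": 1}, {"x": 0, "y": 0, "z": 0, "yaw": 0, "fingers": 1}, {"x": 0, "y": 0, "z": -0.006, "yaw": 0, "fingers": 1}, {"x": 0, "y": 0, "z": 0, "yaw": 0, "fingers": 1}, {"x": 0, "y": 0, "z": 0, "yaw": 0, "fingers": 1}]}}

```text
time: 7.85
eef_pos: [0.576, 0.0403, 0.0869]
tcp_rot: [0.038, 0.999, 0.001, 0.004]
contact_force: [-4.7, 10.3, 24.9]
opening: 0.028
finger_force: 46.8
```

Run:
```python
from h import *
to((.571+.0767*.031,.0125+.997*.031,.077))
a=snap('side','s4.png');b=snap('top','t4.png')
cv2.imwrite('pics/c5.png',np.hstack([cv2.resize(a[180:300,250:370],(400,400),interpolation=2),cv2.resize(b[180:300,250:370],(400,400),interpolation=2)])[:,:,::-1])
```

```text
t 7.85 pos [0.576  0.0403 0.0869] q6 [-0.11  0.23  1.93  0.    0.97 -1.6 ] yang 85.6 F [-4.7 10.3 24.9] op 0.028 ff 46.8
shift [0.0029 0.0029 0.0098]
```

View pics/c5.png

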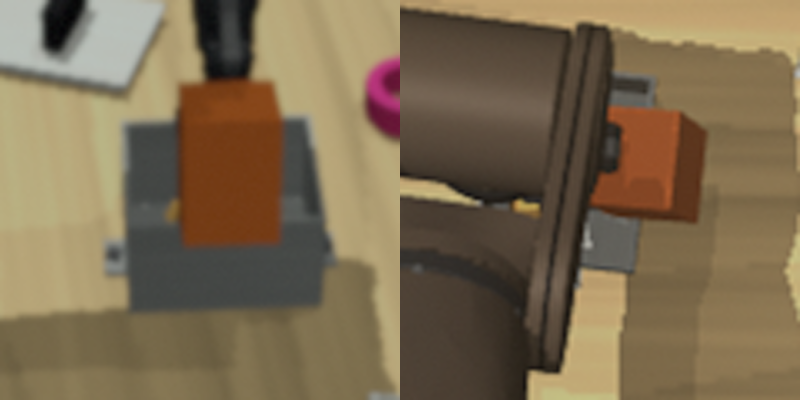

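Request:
{"api": "move_arm", "payload": {"plan": [{"x": 0, "y": 0, "z": -0.008, "yaw": 0, "fingers": 1}, {"x": 0, "y": -0.006, "z": -0.012, "yaw": 0, "fingers": 1}, {"x": 0, "y": 0.004, "z": -0.012, "yaw": 0, "fingers": 1}, {"x": 0, "y": -0.006, "z": -0.012, "yaw": 0, "fingers": 1}, {"x": 0, "y": 0.002, "z": -0.012, "yaw": 0, "fingers": 1}]}}

```text
time: 8.45
eef_pos: [0.5718, 0.0404, 0.0912]
tcp_rot: [0.039, 0.999, -0.0, -0.001]
contact_force: [1.2, -0.9, 0.8]
opening: 0.032
finger_force: 46.0
```

Run:
```python
from h import *
to(None)
```

```text
t 8.45 pos [0.5718 0.0404 0.0912] q6 [-0.11  0.22  1.93 -0.    0.99 -1.6 ] yang 85.53 F [ 1.2 -0.9  0.8] op 0.032 ff 46.0
```

Request:
{"api": "move_arm", "payload": {"plan": [{"x": 0, "y": -0.01, "z": 0, "yaw": 0, "fingers": 1}, {"x": 0, "y": 0.003, "z": 0, "yaw": 0, "fingers": 1}, {"x": 0, "y": -0.01, "z": 0, "yaw": 0, "fingers": 1}, {"x": 0, "y": 0.003, "z": 0, "yaw": 0, "fingers": 1}, {"x": 0, "y": 0, "z": 0, "yaw": 0, "fingers": 1}]}}

```text
time: 8.95
eef_pos: [0.572, 0.0437, 0.0916]
tcp_rot: [0.038, 0.999, 0.001, -0.001]
contact_force: [0.1, 6.0, 3.4]
opening: 0.025
finger_force: 46.3
```

Run:
```python
from h import *
to(None)
a=snap('side','s5.png');b=snap('top','t5.png')
cv2.imwrite('pics/c6.png',np.hstack([cv2.resize(a[180:300,250:370],(400,400),interpolation=2),cv2.resize(b[180:300,250:370],(400,400),interpolation=2)])[:,:,::-1])
```

```text
t 8.95 pos [0.572  0.0437 0.0916] q6 [-0.1   0.22  1.93  0.    0.99 -1.6 ] yang 85.64 F [0.1 6.  3.4] op 0.025 ff 46.3
```

View pics/c6.png

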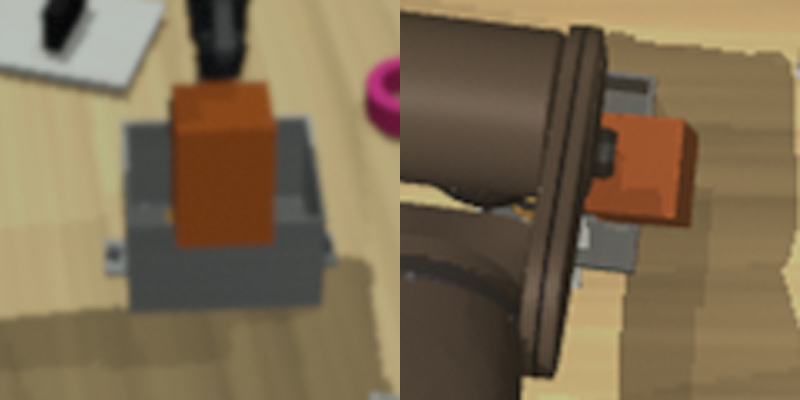

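Request:
{"api": "move_arm", "payload": {"plan": [{"x": 0, "y": -0.004, "z": -0.018, "yaw": 0, "fingers": 1}, {"x": 0, "y": -0.008, "z": -0.036, "yaw": 0, "fingers": 1}, {"x": 0, "y": -0.014, "z": -0.054, "yaw": 0, "fingers": 1}, {"x": 0, "y": -0.02, "z": -0.072, "yaw": 0, "fingers": 1}, {"x": 0, "y": -0.026, "z": -0.09, "yaw": 0, "fingers": 1}]}}

```text
time: 9.55
eef_pos: [0.5693, 0.015, 0.1813]
tcp_rot: [0.038, 0.999, -0.0, -0.002]
contact_force: [-0.1, 0.6, -1.1]
opening: 0.027
finger_force: 45.8
```

Request:
{"api": "move_arm", "payload": {"plan": [{"x": 0, "y": 0, "z": -0.018, "yaw": 0, "fingers": 1}, {"x": 0, "y": 0, "z": -0.036, "yaw": 0, "fingers": 1}, {"x": 0, "y": 0, "z": -0.054, "yaw": 0, "fingers": 1}, {"x": 0, "y": 0, "z": -0.07, "yaw": 0, "fingers": 1}, {"x": 0, "y": 0, "z": -0.08, "yaw": 0, "fingers": 1}]}}

```text
time: 10.05
eef_pos: [0.5704, 0.0151, 0.2629]
tcp_rot: [0.038, 0.999, -0.0, -0.0]
contact_force: [-0.7, 0.5, -0.6]
opening: 0.032
finger_force: 45.9
```

Request:
{"api": "move_arm", "payload": {"plan": [{"x": 0, "y": 0, "z": 0, "yaw": 0, "fingers": 1}, {"x": 0, "y": 0, "z": 0, "yaw": 0, "fingers": 1}, {"x": 0, "y": 0, "z": 0, "yaw": 0, "fingers": 1}]}}

```text
time: 10.35
eef_pos: [0.5698, 0.0152, 0.2608]
tcp_rot: [0.038, 0.999, 0.0, -0.001]
contact_force: [-0.2, -0.5, -1.4]
opening: 0.032
finger_force: 45.9
```

Run:
```python
from h import *
to(None)
F=[]
for i in range(4):
    a=ctrl.read_camera('side');F.append(ctrl.get_state()['contact_force'])
print('F',np.mean(F,0).round(2))
cv2.imwrite('pics/s6.png',a[:,:,::-1])
h=cv2.cvtColor(a,41).astype(int);g=((h[...,0]>=12)&(h[...,0]<28)&(h[...,1]>90)&(h[...,2]>60)).astype(np.uint8)
o=((h[...,0]<12)&(h[...,1]>150)&(h[...,2]>60)).astype(np.uint8)*255
o[:,:250]=0;o[:,370:]=0;o[300:]=0
for c in cv2.findContours(o,0,2)[0]:
    if cv2.contourArea(c)>30:
        r=cv2.boundingRect(c);print('orange',r,cv2.contourArea(c),'rect',np.round(cv2.boxPoints(cv2.minAreaRect(c)),0).tolist())
        x,y,w,hh=r;print('brass px in it',g[y:y+hh,x:x+w].sum())
```

```text
t 10.35 pos [0.5698 0.0152 0.2608] q6 [-0.15  0.03  1.81 -0.    1.3  -1.65] yang 85.6 F [-0.2 -0.5 -1.4] op 0.032 ff 45.9
F [-0.09  0.84 -0.75]
```

Run:
```python
from h import *
print(proj('side',(.57,.015,.17)),proj('side',(.57,-.03,.25)))
def comps(f,hlo,hhi,smin,vmin,box,name,amin=15):
    a=cv2.imread(f);h=cv2.cvtColor(a,40).astype(int)
    m=np.zeros(a.shape[:2],np.uint8);x0,x1,y0,y1=box
    k=(h[...,0]>=hlo)&(h[...,0]<=hhi)&(h[...,1]>=smin)&(h[...,2]>=vmin);m[y0:y1,x0:x1]=k[y0:y1,x0:x1]
    n,l,s,c=cv2.connectedComponentsWithStats(m)
    print(name,[(s[i].tolist(),c[i].round(0).tolist()) for i in range(1,n) if s[i,4]>amin])
comps('pics/s0.png',14,24,110,120,(275,335,340,410),'nuts in s0')
comps('pics/s0.png',0,11,140,40,(275,335,340,410),'bin in s0')
for f in ('s4','s6'):
  comps(f'pics/{f}.png',0,11,140,40,(240,400,60,300),'orange '+f)
  comps(f'pics/{f}.png',12,26,110,60,(240,400,60,275),'brass '+f,5)
a=cv2.imread('pics/s6.png');h=cv2.cvtColor(a,40)
for y in range(130,230,8): print(y,[tuple(int(v) for v in h[y,x]) for x in range(290,350,10)])
```

```text
[315.24361802 189.79530313] [319.96585326 168.12784398]
nuts in s0 [([282, 345, 32, 24, 111], [292.0, 353.0]), ([314, 350, 5, 11, 25], [316.0, 354.0]), ([289, 364, 39, 30, 589], [306.0, 380.0])]
bin in s0 [([291, 349, 23, 14, 36], [299.0, 354.0])]
orange s4 [([313, 203, 11, 3, 22], [318.0, 204.0]), ([320, 232, 14, 21, 35], [330.0, 246.0])]
brass s4 [([365, 96, 35, 90, 1406], [387.0, 135.0]), ([300, 202, 35, 51, 1424], [318.0, 228.0]), ([240, 235, 1, 8, 8], [240.0, 238.0])]
orange s6 []
brass s6 [([283, 60, 12, 8, 70], [289.0, 63.0]), ([240, 73, 1, 7, 7], [240.0, 76.0]), ([365, 96, 35, 90, 1431], [387.0, 135.0]), ([302, 143, 36, 57, 1909], [319.0, 171.0]), ([240, 235, 1, 8, 8], [240.0, 238.0]), ([313, 236, 10, 9, 73], [318.0, 240.0]), ([300, 240, 11, 6, 42], [305.0, 242.0])]
130 [(22, 87, 179), (22, 89, 171), (21, 95, 102), (100, 35, 22), (21, 90, 175), (21, 87, 178)]
138 [(21, 89, 175), (21, 87, 175), (21, 81, 129), (120, 9, 27), (22, 86, 180), (22, 87, 179)]
146 [(21, 88, 174), (21, 92, 144), (15, 196, 177), (13, 211, 127), (12, 206, 141), (21, 90, 176)]
154 [(21, 90, 172), (22, 89,
[... 207 characters left out ...]
 214, 94), (12, 212, 94), (12, 212, 94), (22, 89, 171)]
178 [(24, 60, 180), (21, 93, 162), (12, 214, 94), (12, 214, 94), (12, 215, 95), (22, 89, 171)]
186 [(56, 9, 188), (21, 92, 153), (12, 209, 94), (12, 212, 94), (12, 212, 94), (21, 88, 179)]
194 [(50, 8, 185), (21, 90, 170), (12, 206, 94), (12, 214, 94), (12, 212, 94), (21, 88, 180)]
202 [(21, 61, 130), (21, 89, 174), (22, 88, 180), (22, 87, 179), (23, 85, 179), (23, 85, 181)]
210 [(23, 83, 179), (22, 85, 179), (22, 87, 181), (22, 86, 180), (21, 87, 178), (23, 85, 180)]
218 [(40, 10, 77), (60, 7, 72), (60, 7, 69), (60, 7, 69), (70, 11, 69), (60, 11, 72)]
226 [(60, 7, 70), (70, 11, 69), (68, 15, 70), (70, 11, 69), (60, 7, 71), (75, 8, 67)]
```

Run:
```python
from h import *
a=cv2.imread('pics/s6.png');h=cv2.cvtColor(a,40)
print([(y,tuple(int(v) for v in h[y,320])) for y in range(136,206,2)])
p0=ctrl.get_state()['eef_pos']+[0,0,.011]; u=np.array([.0767,.997,0]);n=np.array([.997,-.0767,0])
for y in (143,167,200.5):
    o,d=ray('side',(319.5,y));t=n@(p0-o)/(n@d);q=o+d*t-p0;print(y,'s',round(u@q,4),'z',round(q[2],4),'r',round(np.hypot(u@q,q[2]),4))
F=[]
for i in range(14): ctrl.read_camera('top');F.append(ctrl.get_state()['contact_force'][2])
print(np.mean(F),np.std(F)/14**.5)
```

```text
[(136, (120, 18, 28)), (138, (120, 9, 27)), (140, (90, 9, 27)), (142, (6, 65, 39)), (144, (11, 192, 105)), (146, (13, 211, 127)), (148, (12, 206, 135)), (150, (12, 203, 141)), (152, (12, 206, 141)), (154, (12, 206, 141)), (156, (12, 206, 141)), (158, (12, 206, 141)), (160, (12, 206, 141)), (162, (12, 208, 140)), (164, (12, 210, 119)), (166, (12, 210, 96)), (168, (12, 217, 94)), (170, (12, 212, 94)), (172, (12, 209, 94)), (174, (12, 206, 94)), (176, (12, 212, 94)), (178, (12, 214, 94)), (180, (12, 212, 94)), (182, (12, 214, 94)), (184, (12, 209, 94)), (186, (12, 212, 94)), (188, (12, 212, 94)), (190, (12, 212, 94)), (192, (12, 214, 94)), (194, (12, 214, 94)), (196, (12, 212, 94)), (198, (17, 129, 128)), (200, (21, 89, 174)), (202, (22, 87, 179)), (204, (22, 86, 180))]
143 s -0.0618 z 0.039 r 0.0731
167 s -0.0696 z -0.0029 r 0.0697
200.5 s -0.0812 z -0.0645 r 0.1037
-1.0770031962557773 0.15733602409991632
```

Request:
{"api": "move_arm", "payload": {"plan": [{"x": 0, "y": 0, "z": 0, "yaw": 0, "fingers": 1}, {"x": 0.004, "y": -0.025, "z": 0, "yaw": 0, "fingers": 1}, {"x": 0.01, "y": -0.065, "z": 0, "yaw": 0, "fingers": 1}, {"x": 0.017, "y": -0.105, "z": 0, "yaw": 0, "fingers": 1}, {"x": 0.024, "y": -0.145, "z": 0, "yaw": 0, "fingers": 1}], "force": 20}}

```text
time: 11.75
eef_pos: [0.535, -0.1288, 0.2625]
tcp_rot: [0.038, 0.999, -0.0, 0.0]
contact_force: [0.7, -1.3, -1.0]
opening: 0.039
finger_force: 45.8
```

Request:
{"api": "move_arm", "payload": {"plan": [{"x": 0.006, "y": -0.035, "z": 0.0, "yaw": 0, "fingers": 1}, {"x": 0.012, "y": -0.07, "z": 0.0, "yaw": 0, "fingers": 1}, {"x": 0.017, "y": -0.1, "z": 0.0, "yaw": 0, "fingers": 1}, {"x": 0.02, "y": -0.12, "z": 0.0, "yaw": 0, "fingers": 1}, {"x": 0.02, "y": -0.124, "z": 0.0, "yaw": 0, "fingers": 1}]}}

```text
time: 12.25
eef_pos: [0.5053, -0.2518, 0.2623]
tcp_rot: [0.04, 0.999, -0.0, -0.0]
contact_force: [1.1, 0.1, -1.0]
opening: 0.03
finger_force: 45.8
```

Run:
```python
from h import *
to(None)
a=snap('side','s7.png');b=snap('top','t7.png')
h=cv2.cvtColor(a,41);print('bail px',proj('side',ctrl.get_state()['eef_pos']+[0,0,.011]))
for c in (305,312,320): print(c,[(y,tuple(int(v) for v in h[y,c])) for y in range(220,340,6)])
C=np.zeros((600,800,3),np.uint8)
C[:300,:400]=cv2.resize(a[190:340,200:400],(400,300));C[:300,400:]=cv2.resize(b[180:330,240:440],(400,300))
C[300:,:400]=cv2.resize(a[205:280,275:375],(400,300));C[300:,400:]=cv2.resize(b[190:265,255:355],(400,300))
cv2.imwrite('pics/c7.png',C[:,:,::-1])
```

```text
t 12.25 pos [ 0.5053 -0.2518  0.2623] q6 [-0.64  0.02  1.82 -0.    1.3  -2.13] yang 85.43 F [ 1.1  0.1 -1. ] op 0.03 ff 45.8
bail px [301.14895317 247.23777138]
305 [(220, (75, 7, 74)), (226, (90, 3, 73)), (232, (90, 7, 69)), (238, (90, 16, 32)), (244, (120, 33, 23)), (250, (105, 22, 23)), (256, (12, 22, 59)), (262, (12, 203, 142)), (268, (13, 204, 151)), (274, (13, 203, 152)), (280, (13, 201, 152)), (286, (13, 205, 154)), (292, (12, 210, 103)), (298, (13, 213, 103)), (304, (12, 210, 103)), (310, (12, 213, 103)), (316, (12, 201, 104)), (322, (17, 132, 129)), (328, (24, 78, 192)), (334, (23, 81, 191))]
312 [(220, (105, 44, 23)), (226, (60, 5, 51)), (232, (120, 23, 34)), (238, (19, 110, 37)), (244, (20, 97, 113)), (250, (80, 13, 60)), (256, (14, 50, 86)), (262, (12, 203, 152)), (268, (13, 201, 152)), (274, (13, 205, 152)), (280, (13, 206, 151)), (286, (13, 202, 153)), (292, (12, 208, 103)), (298, (12, 208, 104)), (304, (12, 208, 103)), (310, (12, 213, 103)), (316, (12, 213, 103)), (322, (17, 122, 140)), (328, (25, 76, 191)), (334, (25, 73, 192))]
320 [(220, (60, 10, 74)), (226, (70, 10, 76)), (232, (70, 10, 75)), (238, (20, 144, 149)), (244, (19, 117, 111)), (250, (75, 7, 71)), (256, (10, 87, 85)), (262, (13, 203, 152)), (268, (13, 201, 152)), (274, (13, 203, 152)), (280, (13, 203, 152)), (286, (13, 204, 150)), (292, (12, 213, 103)), (298, (12, 210, 103)), (304, (12, 210, 103)), (310, (12, 208, 104)), (316, (12, 213, 103)), (322, (18, 121, 146)), (328, (21, 86, 186)), (334, (21, 86, 186))]
```

View pics/c7.png

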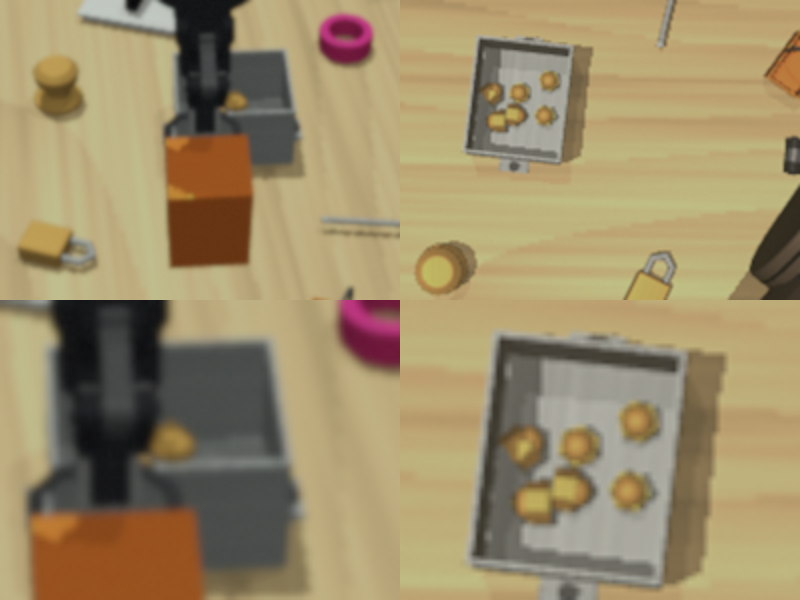

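Run:
```python
from h import *
p=np.array([.5053,-.2518,.2623+.011]);u=np.array([.0797,.9968,0]);n=np.array([.9968,-.0797,0])
for nm,uv,r,b in (('backrim',(303.7,257.5),.0652,(-38,-53)),('backbot',(304.7,288),.1098,(-38,-103)),('frontbot',(305,321.5),.1094,(37,-103))):
    o,d=ray('side',uv);d/=np.linalg.norm(d);t0=d@(p-o);m=np.linalg.norm(o+d*t0-p);print(nm,'miss',m.round(4),r)
    for sg in(-1,1):
        t=t0+sg*max(r*r-m*m,0)**.5;q=o+d*t-p;s,z=u@q,q[2]
        th=np.degrees(np.arctan2(b[1],b[0])-np.arctan2(z,s))%360
        print('   s z lat',round(s,4),round(z,4),round(n@q,4),'theta',round(th,1))
```

```text
backrim miss 0.0138 0.0652
   s z lat -0.0556 0.034 0.0003 theta 85.8
   s z lat 0.0369 -0.0534 0.0063 theta 289.7
backbot miss 0.0565 0.1098
   s z lat -0.1059 0.029 -0.0018 theta 85.1
   s z lat 0.0242 -0.1069 0.007 theta 327.0
frontbot miss 0.103 0.1094
   s z lat -0.1022 -0.0391 -0.0011 theta 88.8
   s z lat -0.0541 -0.0951 0.0022 theta 49.4
```

All six brass nuts lie in the box (lower-right crop). The bin still hangs about 87° tipped because the bail sticks in the pads. I'll carry it to the box's far side and push its floor against the rim there to turn it upright.

Request:
{"api": "move_arm", "payload": {"plan": [{"x": -0.004, "y": 0.044, "z": 0, "yaw": 0, "fingers": 1}, {"x": -0.008, "y": 0.088, "z": 0, "yaw": 0, "fingers": 1}, {"x": -0.013, "y": 0.132, "z": 0, "yaw": 0, "fingers": 1}, {"x": -0.017, "y": 0.176, "z": 0, "yaw": 0, "fingers": 1}, {"x": -0.022, "y": 0.22, "z": 0, "yaw": 0, "fingers": 1}]}}

```text
time: 12.85
eef_pos: [0.5446, -0.0288, 0.2625]
tcp_rot: [0.038, 0.999, 0.0, 0.0]
contact_force: [0.0, -0.1, -1.2]
opening: 0.028
finger_force: 45.9
```

Request:
{"api": "move_arm", "payload": {"plan": [{"x": -0.004, "y": 0.044, "z": 0, "yaw": 0, "fingers": 1}, {"x": -0.008, "y": 0.088, "z": 0, "yaw": 0, "fingers": 1}, {"x": -0.013, "y": 0.132, "z": 0, "yaw": 0, "fingers": 1}, {"x": -0.017, "y": 0.176, "z": 0, "yaw": 0, "fingers": 1}, {"x": -0.022, "y": 0.219, "z": 0, "yaw": 0, "fingers": 1}]}}

```text
time: 13.35
eef_pos: [0.5828, 0.1882, 0.2626]
tcp_rot: [0.037, 0.999, 0.0, 0.0]
contact_force: [-0.2, -0.6, -0.7]
opening: 0.034
finger_force: 45.9
```

Run:
```python
from h import *
to((.571+.0767*.17,.0125+.997*.17,.09))
```

```text
t 13.35 pos [0.5828 0.1882 0.2626] q6 [ 0.15  0.13  1.71  0.    1.31 -1.35] yang 85.73 F [-0.2 -0.6 -0.7] op 0.034 ff 45.9
shift [-0.0017 -0.0062  0.1726]
```

Request:
{"api": "move_arm", "payload": {"plan": [{"x": -0.001, "y": 0, "z": 0.045, "yaw": 0, "fingers": 1}, {"x": -0.002, "y": 0, "z": 0.09, "yaw": 0, "fingers": 1}, {"x": -0.002, "y": 0, "z": 0.135, "yaw": 0, "fingers": 1}, {"x": -0.002, "y": 0, "z": 0.165, "yaw": 0, "fingers": 1}, {"x": -0.002, "y": 0, "z": 0.171, "yaw": 0, "fingers": 1}]}}

```text
time: 13.85
eef_pos: [0.5813, 0.1854, 0.0861]
tcp_rot: [0.038, 0.999, -0.001, -0.005]
contact_force: [-0.0, -0.2, -1.1]
opening: 0.032
finger_force: 45.8
```

Request:
{"api": "move_arm", "payload": {"plan": [{"x": 0, "y": -0.018, "z": 0, "yaw": 0, "fingers": 1}, {"x": 0, "y": -0.03, "z": -0.006, "yaw": 0, "fingers": 1}, {"x": 0, "y": -0.039, "z": -0.018, "yaw": 0, "fingers": 1}, {"x": 0, "y": -0.049, "z": -0.032, "yaw": 0, "fingers": 1}, {"x": 0, "y": -0.059, "z": -0.046, "yaw": 0, "fingers": 1}]}}

```text
time: 14.35
eef_pos: [0.583, 0.1259, 0.1429]
tcp_rot: [0.038, 0.999, 0.001, 0.004]
contact_force: [0.4, 0.8, -1.7]
opening: 0.031
finger_force: 44.5
```

Request:
{"api": "move_arm", "payload": {"plan": [{"x": 0, "y": -0.009, "z": -0.009, "yaw": 0, "fingers": 1}, {"x": 0, "y": -0.017, "z": -0.016, "yaw": 0, "fingers": 1}, {"x": 0, "y": -0.024, "z": -0.011, "yaw": 0, "fingers": 1}, {"x": 0, "y": -0.029, "z": -0.007, "yaw": 0, "fingers": 1}, {"x": 0, "y": -0.032, "z": -0.005, "yaw": 0, "fingers": 1}]}}

```text
time: 14.85
eef_pos: [0.5869, 0.0983, 0.157]
tcp_rot: [0.04, 0.999, 0.007, 0.011]
contact_force: [-3.4, 17.1, 44.6]
opening: 0.033
finger_force: 51.7
```

Run:
```python
from h import *
to(None)
for n in('side','top'):
    a=snap(n,n+'8.png');h=cv2.cvtColor(a,41).astype(int)
    m=((h[...,0]>=10)&(h[...,0]<=14)&(h[...,1]>185)&(h[...,2]>60)).astype(np.uint8);k,l,s,c=cv2.connectedComponentsWithStats(m)
    print(n,[(s[i].tolist()) for i in range(1,k) if s[i,4]>25]); p=ctrl.get_state()['eef_pos']
    for hh in (.011,-.042,-.092): print(hh,[proj(n,p+np.array([.0767*q,.997*q,hh])).round(0).tolist() for q in (-.038,0,.046)])
```

```text
t 14.85 pos [0.5869 0.0983 0.157 ] q6 [-0.01  0.17  1.86  0.01  1.09 -1.51] yang 85.44 F [-3.4 17.1 44.6] op 0.033 ff 51.7
side [[574, 0, 66, 163, 7213], [302, 191, 28, 25, 652], [350, 341, 38, 38, 869]]
0.011 [[319.0, 176.0], [317.0, 165.0], [315.0, 152.0]]
-0.042 [[318.0, 198.0], [317.0, 186.0], [315.0, 173.0]]
-0.092 [[318.0, 217.0], [317.0, 206.0], [315.0, 192.0]]
top [[268, 221, 8, 14, 59]]
0.011 [[270.0, 216.0], [249.0, 214.0], [223.0, 212.0]]
-0.042 [[273.0, 219.0], [253.0, 218.0], [229.0, 215.0]]
-0.092 [[276.0, 222.0], [256.0, 220.0], [233.0, 218.0]]
```

Request:
{"api": "move_arm", "payload": {"plan": [{"x": 0, "y": 0, "z": -0.015, "yaw": 0, "fingers": 1}, {"x": 0, "y": 0, "z": -0.02, "yaw": 0, "fingers": 1}, {"x": 0, "y": 0, "z": -0.02, "yaw": 0, "fingers": 1}]}}

```text
time: 15.25
eef_pos: [0.5781, 0.0929, 0.1618]
tcp_rot: [0.039, 0.999, -0.0, -0.0]
contact_force: [-1.1, 0.1, -2.3]
opening: 0.031
finger_force: 47.0
```

Run:
```python
from h import *
to(None)
a=snap('side','s9.png');h=cv2.cvtColor(a,41)
print('bail',proj('side',ctrl.get_state()['eef_pos']+[0,0,.011]))
for c in (306,316,324): print(c,[(y,tuple(int(v) for v in h[y,c])) for y in range(160,228,4)])
```

```text
t 15.25 pos [0.5781 0.0929 0.1618] q6 [-0.01  0.16  1.86 -0.    1.12 -1.51] yang 85.57 F [-1.1  0.1 -2.3] op 0.031 ff 47.0
bail [312.69537594 164.9004341 ]
306 [(160, (21, 89, 167)), (164, (20, 82, 106)), (168, (22, 89, 172)), (172, (21, 89, 175)), (176, (22, 88, 177)), (180, (22, 87, 179)), (184, (22, 87, 179)), (188, (21, 96, 178)), (192, (13, 200, 140)), (196, (12, 197, 127)), (200, (12, 204, 126)), (204, (12, 202, 129)), (208, (12, 201, 132)), (212, (12, 206, 131)), (216, (12, 193, 131)), (220, (50, 11, 67)), (224, (70, 11, 67))]
316 [(160, (105, 43, 24)), (164, (120, 11, 24)), (168, (60, 9, 29)), (172, (21, 90, 162)), (176, (22, 91, 168)), (180, (22, 89, 171)), (184, (21, 88, 176)), (188, (20, 96, 176)), (192, (12, 201, 136)), (196, (12, 201, 132)), (200, (12, 201, 133)), (204, (12, 205, 138)), (208, (12, 203, 146)), (212, (12, 202, 154)), (216, (13, 197, 154)), (220, (30, 8, 67)), (224, (60, 11, 69))]
324 [(160, (22, 86, 180)), (164, (22, 86, 175)), (168, (21, 81, 104)), (172, (22, 72, 92)), (176, (23, 73, 91)), (180, (21, 72, 92)), (184, (22, 69, 85)), (188, (19, 78, 88)), (192, (12, 193, 120)), (196, (12, 203, 133)), (200, (12, 203, 132)), (204, (12, 203, 132)), (208, (13, 208, 131)), (212, (12, 201, 132)), (216, (12, 196, 130)), (220, (50, 11, 68)), (224, (60, 7, 69))]
```

Request:
{"api": "move_arm", "payload": {"plan": [{"x": 0, "y": 0.03, "z": 0, "yaw": 0, "fingers": 1}, {"x": 0, "y": 0.06, "z": 0, "yaw": 0, "fingers": 1}, {"x": 0, "y": 0.062, "z": 0.02, "yaw": 0, "fingers": 1}, {"x": 0, "y": 0.062, "z": 0.038, "yaw": 0, "fingers": 1}, {"x": 0, "y": 0.062, "z": 0.04, "yaw": 0, "fingers": 1}]}}

```text
time: 15.8
eef_pos: [0.5797, 0.1549, 0.1167]
tcp_rot: [0.038, 0.999, -0.001, -0.005]
contact_force: [-0.5, -0.6, -2.5]
opening: 0.03
finger_force: 46.9
```

Request:
{"api": "move_arm", "payload": {"plan": [{"x": 0, "y": -0.015, "z": 0, "yaw": 0, "fingers": 1}, {"x": 0, "y": -0.025, "z": -0.004, "yaw": 0, "fingers": 1}, {"x": 0, "y": -0.035, "z": -0.01, "yaw": 0, "fingers": 1}, {"x": 0, "y": -0.045, "z": -0.015, "yaw": 0, "fingers": 1}, {"x": 0, "y": -0.055, "z": -0.018, "yaw": 0, "fingers": 1}]}}

```text
time: 16.3
eef_pos: [0.5798, 0.0996, 0.1422]
tcp_rot: [0.039, 0.999, 0.0, 0.001]
contact_force: [0.0, 1.4, -0.2]
opening: 0.031
finger_force: 45.9
```

```bash
cat > b.py <<'E'
from h import *
import sys
to((.571+.0767*.086,.0125+.997*.086,.145))
a=snap('side',sys.argv[1]);h=cv2.cvtColor(a,41).astype(int)
p=ctrl.get_state()['eef_pos']+[0,0,.011]
print('bail',proj('side',p).round(0),'theta: predicted rows at mid of backrim, backbottom, lip')
for t in (0,10,20,30,45):
    c,s=np.cos(np.radians(t)),np.sin(np.radians(t))
    print(t,[proj('side',p+np.array([.0767*q[0],.997*q[0],q[1]])).round(0)[1] for q in [(x*c+z*s,-x*s+z*c) for x,z in ((-.038,-.053),(-.038,-.103),(.046,-.053))]])
c0=int(proj('side',p)[0])
for c in (c0-8,c0+3,c0+10): print(c,[(y,tuple(int(v) for v in h[y,c])) for y in range(int(proj('side',p)[1])+3,int(proj('side',p)[1])+60,3)])
E
python3 b.py s10.png
```

```text
t 16.3 pos [0.5798 0.0996 0.1422] q6 [-0.    0.18  1.87  0.    1.08 -1.5 ] yang 85.55 F [ 0.   1.4 -0.2] op 0.031 ff 45.9
shift [ 0.0021 -0.0015 -0.0028]
bail [313. 171.] theta: predicted rows at mid of backrim, backbottom, lip
0 [np.float64(204.0), np.float64(223.0), np.float64(179.0)]
10 [np.float64(204.0), np.float64(226.0), np.float64(185.0)]
20 [np.float64(202.0), np.float64(226.0), np.float64(190.0)]
30 [np.float64(200.0), np.float64(226.0), np.float64(195.0)]
45 [np.float64(195.0), np.float64(221.0), np.float64(200.0)]
305 [(173, (22, 88, 174)), (176, (22, 91, 179)), (179, (14, 176, 133)), (182, (12, 209, 110)), (185, (12, 207, 111)), (188, (12, 207, 111)), (191, (12, 211, 111)), (194, (12, 211, 110)), (197, (12, 209, 111)), (200, (15, 199, 163)), (203, (13, 210, 119)), (206, (12, 214, 99)), (209, (12, 219, 99)), (212, (12, 211, 99)), (215, (11, 101, 88)), (218, (70, 11, 68)), (221, (40, 12, 65)), (224, (60, 8, 67)), (227, (60, 11, 68))]
316 [(173, (90, 22, 23)), (176, (20, 79, 103)), (179, (13, 173, 130)), (182, (12, 211, 110)), (185, (12, 209, 110)), (188, (12, 213, 110)), (191, (12, 211, 110)), (194, (12, 211, 109)), (197, (12, 213, 110)), (200, (14, 204, 160)), (203, (13, 212, 124)), (206, (12, 214, 99)), (209, (12, 211, 99)), (212, (12, 209, 99)), (215, (11, 67, 84)), (218, (60, 11, 68)), (221, (50, 11, 68)), (224, (60, 11, 69)), (227, (60, 11, 69))]
323 [(173, (22, 80, 93)), (176, (20, 94, 109)), (179, (15, 129, 97)), (182, (15, 107, 74)), (185, (18, 91, 73)), (188, (19, 89, 89)), (191, (17, 112, 118)), (194, (14, 158, 131)), (197, (14, 176, 122)), (200, (13, 198, 102)), (203, (12, 204, 115)), (206, (12, 196, 103)), (209, (12, 189, 104)), (212, (13, 177, 108)), (215, (14, 55, 88)), (218, (60, 8, 68)), (221, (70, 11, 68)), (224, (70, 11, 70)), (227, (60, 8, 68))]
```

Request:
{"api": "move_arm", "payload": {"plan": [{"x": 0, "y": 0.012, "z": -0.02, "yaw": 0, "fingers": 1}, {"x": -0.002, "y": 0.025, "z": -0.045, "yaw": 0, "fingers": 1}, {"x": -0.008, "y": 0.05, "z": -0.06, "yaw": 0, "fingers": 1}, {"x": -0.016, "y": 0.085, "z": -0.06, "yaw": 0, "fingers": 1}, {"x": -0.024, "y": 0.125, "z": -0.06, "yaw": 0, "fingers": 1}]}}

```text
time: 16.85
eef_pos: [0.6136, 0.223, 0.2018]
tcp_rot: [0.039, 0.999, -0.001, 0.001]
contact_force: [0.1, -0.6, -0.5]
opening: 0.026
finger_force: 45.6
```

Request:
{"api": "move_arm", "payload": {"plan": [{"x": -0.007, "y": 0.04, "z": 0, "yaw": 0, "fingers": 1}, {"x": -0.012, "y": 0.075, "z": 0, "yaw": 0, "fingers": 1}, {"x": -0.016, "y": 0.1, "z": 0, "yaw": 0, "fingers": 1}, {"x": -0.017, "y": 0.115, "z": 0.01, "yaw": 0, "fingers": 1}, {"x": -0.017, "y": 0.119, "z": 0.03, "yaw": 0, "fingers": 1}]}}

```text
time: 17.35
eef_pos: [0.6399, 0.3422, 0.1717]
tcp_rot: [0.038, 0.999, 0.0, 0.002]
contact_force: [0.2, 0.4, -1.0]
opening: 0.034
finger_force: 45.6
```

Request:
{"api": "move_arm", "payload": {"plan": [{"x": 0, "y": 0, "z": 0.02, "yaw": 0, "fingers": 1}, {"x": 0, "y": 0, "z": 0.04, "yaw": 0, "fingers": 1}, {"x": 0, "y": 0, "z": 0.055, "yaw": 0, "fingers": 1}, {"x": 0, "y": 0, "z": 0.065, "yaw": 0, "fingers": 1}, {"x": 0, "y": 0, "z": 0.07, "yaw": 0, "fingers": 1}]}}

```text
time: 17.85
eef_pos: [0.6382, 0.34, 0.0988]
tcp_rot: [0.039, 0.999, -0.001, -0.001]
contact_force: [-1.9, 0.1, -0.8]
opening: 0.031
finger_force: 45.6
```

```bash
python3 b.py s11.png
```

```text
t 17.85 pos [0.6382 0.34   0.0988] q6 [ 0.35  0.51  1.53 -0.    1.1  -1.14] yang 85.58 F [-1.9  0.1 -0.8] op 0.031 ff 45.6
shift [ 0.0419 -0.2458 -0.0459]
bail [322. 124.] theta: predicted rows at mid of backrim, backbottom, lip
0 [np.float64(153.0), np.float64(170.0), np.float64(134.0)]
10 [np.float64(152.0), np.float64(172.0), np.float64(138.0)]
20 [np.float64(151.0), np.float64(172.0), np.float64(143.0)]
30 [np.float64(148.0), np.float64(170.0), np.float64(146.0)]
45 [np.float64(143.0), np.float64(165.0), np.float64(151.0)]
313 [(127, (20, 93, 145)), (130, (22, 89, 172)), (133, (20, 95, 174)), (136, (13, 178, 123)), (139, (12, 208, 113)), (142, (12, 212, 113)), (145, (12, 212, 112)), (148, (12, 210, 114)), (151, (13, 208, 136)), (154, (12, 208, 103)), (157, (12, 213, 102)), (160, (12, 212, 101)), (163, (12, 212, 101)), (166, (12, 213, 102)), (169, (13, 184, 101)), (172, (20, 102, 100)), (175, (21, 98, 109)), (178, (21, 91, 165)), (181, (21, 95, 143))]
324 [(127, (30, 23, 33)), (130, (22, 85, 156)), (133, (22, 90, 176)), (136, (14, 174, 123)), (139, (12, 208, 113)), (142, (12, 221, 112)), (145, (12, 210, 113)), (148, (12, 203, 112)), (151, (12, 210, 114)), (154, (12, 213, 102)), (157, (12, 210, 101)), (160, (12, 212, 101)), (163, (12, 207, 101)), (166, (12, 208, 102)), (169, (12, 188, 103)), (172, (20, 102, 108)), (175, (20, 98, 114)), (178, (21, 97, 121)), (181, (21, 99, 118))]
331 [(127, (22, 92, 128)), (130, (20, 93, 112)), (133, (21, 89, 114)), (136, (21, 93, 126)), (139, (22, 91, 143)), (142, (22, 90, 156)), (145, (20, 101, 162)), (148, (18, 123, 149)), (151, (15, 152, 134)), (154, (14, 156, 119)), (157, (15, 141, 121)), (160, (14, 151, 110)), (163, (15, 146, 108)), (166, (16, 136, 109)), (169, (17, 120, 113)), (172, (20, 100, 120)), (175, (20, 99, 121)), (178, (21, 97, 121)), (181, (21, 98, 122))]
```

Request:
{"api": "move_arm", "payload": {"plan": [{"x": 0, "y": 0, "z": 0.002, "yaw": 0, "fingers": 1}, {"x": 0, "y": 0, "z": 0.004, "yaw": 0, "fingers": 1}, {"x": 0, "y": 0, "z": 0.006, "yaw": 0, "fingers": 1}, {"x": 0, "y": 0, "z": 0.007, "yaw": 0, "fingers": 1}, {"x": 0, "y": 0, "z": 0.007, "yaw": 0, "fingers": 1}]}}

```text
time: 18.4
eef_pos: [0.6391, 0.3409, 0.0943]
tcp_rot: [0.038, 0.999, 0.0, 0.001]
contact_force: [0.0, -0.1, 0.5]
opening: 0.028
finger_force: 45.8
```

```bash
python3 b.py s12.png | head -9
```

```text
t 18.4 pos [0.6391 0.3409 0.0943] q6 [ 0.35  0.52  1.53 -0.    1.09 -1.14] yang 85.6 F [ 0.  -0.1  0.5] op 0.028 ff 45.8
shift [ 0.0427 -0.2466 -0.0509]
bail [322. 126.] theta: predicted rows at mid of backrim, backbottom, lip
0 [np.float64(154.0), np.float64(172.0), np.float64(135.0)]
10 [np.float64(154.0), np.float64(173.0), np.float64(140.0)]
20 [np.float64(152.0), np.float64(173.0), np.float64(144.0)]
30 [np.float64(150.0), np.float64(172.0), np.float64(148.0)]
45 [np.float64(145.0), np.float64(167.0), np.float64(152.0)]
313 [(128, (20, 94, 130)), (131, (22, 89, 171)), (134, (21, 90, 172)), (137, (13, 163, 125)), (140, (12, 214, 111)), (143, (12, 214, 113)), (146, (12, 208, 113)), (149, (12, 214, 112)), (152, (12, 210, 126)), (155, (12, 209, 106)), (158, (12, 207, 101)), (161, (12, 212, 101)), (164, (12, 212, 100)), (167, (12, 205, 102)), (170, (12, 202, 101)), (173, (20, 106, 101)), (176, (21, 95, 143)), (179, (21, 91, 168)), (182, (21, 101, 119))]
```

Force about zero, so the bin is near or on the bench. Two more millimetres, then I release it.

Request:
{"api": "move_arm", "payload": {"plan": [{"x": 0, "y": 0, "z": 0.001, "yaw": 0, "fingers": 1}, {"x": 0, "y": 0, "z": 0.002, "yaw": 0, "fingers": 1}, {"x": 0, "y": 0, "z": 0.003, "yaw": 0, "fingers": 1}, {"x": 0, "y": 0, "z": 0.004, "yaw": 0, "fingers": 1}, {"x": 0, "y": 0, "z": 0.004, "yaw": 0, "fingers": 1}]}}

```text
time: 18.95
eef_pos: [0.6406, 0.3408, 0.0941]
tcp_rot: [0.038, 0.999, 0.0, 0.002]
contact_force: [-3.8, -2.5, 11.3]
opening: 0.032
finger_force: 47.0
```

```bash
python3 b.py s13.png | head -4
```

```text
t 18.95 pos [0.6406 0.3408 0.0941] q6 [ 0.35  0.52  1.53 -0.    1.09 -1.14] yang 85.62 F [-3.8 -2.5 11.3] op 0.032 ff 47.0
shift [ 0.044  -0.2466 -0.0512]
bail [323. 126.] theta: predicted rows at mid of backrim, backbottom, lip
0 [np.float64(154.0), np.float64(172.0), np.float64(135.0)]
```

Request:
{"api": "move_arm", "payload": {"plan": [{"x": 0, "y": 0, "z": -0.002, "yaw": 0, "fingers": 0.97}, {"x": 0, "y": 0, "z": -0.002, "yaw": 0, "fingers": 0.9}, {"x": 0, "y": 0, "z": -0.002, "yaw": 0, "fingers": 0.7}, {"x": 0, "y": 0, "z": -0.002, "yaw": 0, "fingers": 0.4}, {"x": 0, "y": 0, "z": -0.002, "yaw": 0, "fingers": 0.2}]}}

```text
time: 19.5
eef_pos: [0.6383, 0.3408, 0.0904]
tcp_rot: [0.038, 0.999, -0.0, -0.001]
contact_force: [-0.2, 0.1, -0.1]
opening: 0.602
finger_force: 0.0
```

Request:
{"api": "move_arm", "payload": {"plan": [{"x": 0, "y": 0, "z": 0, "yaw": 0, "fingers": 0}, {"x": 0, "y": 0, "z": -0.03, "yaw": 0, "fingers": 0}, {"x": 0, "y": 0, "z": -0.07, "yaw": 0, "fingers": 0}, {"x": 0, "y": 0, "z": -0.11, "yaw": 0, "fingers": 0}, {"x": 0, "y": 0, "z": -0.14, "yaw": 0, "fingers": 0}]}}

```text
time: 20.0
eef_pos: [0.6393, 0.3412, 0.2346]
tcp_rot: [0.038, 0.999, 0.001, 0.001]
contact_force: [-0.3, 0.6, 0.4]
opening: 0.998
finger_force: 0.0
```

Run:
```python
from h import *
to((.501,.2373,.17))
a=snap('side','s14.png');h=cv2.cvtColor(a,41).astype(int)
m=((h[...,0]>=10)&(h[...,0]<=15)&(h[...,1]>170)&(h[...,2]>60)).astype(np.uint8);m[190:]=0;m[:,:280]=0;m[:,360:]=0;m[:110]=0
k,l,s,c=cv2.connectedComponentsWithStats(m);print([s[i].tolist() for i in range(1,k) if s[i,4]>20])
for x,y,n in((.6406,.3408,'expected'),):
  b=np.array([x,y,0]);u=np.array([.0767,.997,0])
  for q,z in((-.038,0),(-.038,.05),(.046,.05)): print([proj('side',b+u*q+np.array([dx*.997,-dx*.0767,z])).round(0).tolist() for dx in(-.027,.027)])
for cc in (308,316,324,330): print(cc,[(y,tuple(int(v) for v in h[y,cc])) for y in range(129,180,3)])
```

```text
t 20.0 pos [0.6393 0.3412 0.2346] q6 [ 0.35  0.39  1.44  0.    1.31 -1.14] yang 85.61 F [-0.3  0.6  0.4] op 0.998 ff 0.0
shift [ 0.1301 -0.1143  0.064 ]
[[308, 138, 23, 36, 724]]
[[312.0, 173.0], [334.0, 172.0]]
[[312.0, 155.0], [335.0, 154.0]]
[[309.0, 136.0], [331.0, 135.0]]
308 [(129, (21, 88, 169)), (132, (21, 90, 130)), (135, (21, 95, 121)), (138, (14, 154, 114)), (141, (13, 164, 95)), (144, (13, 163, 91)), (147, (14, 159, 82)), (150, (14, 193, 127)), (153, (15, 191, 123)), (156, (14, 193, 107)), (159, (13, 171, 97)), (162, (15, 156, 103)), (165, (17, 128, 118)), (168, (18, 117, 126)), (171, (19, 104, 145)), (174, (21, 96, 154)), (177, (22, 91, 168))]
316 [(129, (21, 90, 127)), (132, (21, 90, 167)), (135, (21, 92, 170)), (138, (14, 167, 125)), (141, (12, 210, 108)), (144, (12, 214, 107)), (147, (13, 217, 108)), (150, (13, 212, 108)), (153, (13, 209, 110)), (156, (14, 206, 126)), (159, (12, 213, 98)), (162, (12, 205, 97)), (165, (12, 206, 98)), (168, (12, 206, 98)), (171, (12, 208, 97)), (174, (17, 130, 96)), (177, (21, 95, 148))]
324 [(129, (21, 87, 152)), (132, (22, 85, 177)), (135, (22, 93, 175)), (138, (13, 182, 119)), (141, (12, 210, 108)), (144, (12, 212, 108)), (147, (12, 208, 108)), (150, (12, 210, 107)), (153, (12, 211, 109)), (156, (13, 204, 124)), (159, (12, 220, 96)), (162, (12, 210, 97)), (165, (12, 213, 97)), (168, (11, 206, 98)), (171, (12, 202, 97)), (174, (18, 117, 107)), (177, (22, 88, 159))]
330 [(129, (21, 90, 155)), (132, (21, 90, 111)), (135, (21, 93, 115)), (138, (20, 98, 117)), (141, (21, 93, 115)), (144, (22, 89, 123)), (147, (19, 112, 137)), (150, (15, 148, 138)), (153, (15, 177, 130)), (156, (14, 195, 123)), (159, (12, 196, 100)), (162, (12, 201, 99)), (165, (12, 196, 99)), (168, (12, 200, 98)), (171, (12, 191, 100)), (174, (20, 106, 116)), (177, (22, 89, 160))]
```

Request:
{"api": "move_arm", "payload": {"plan": [{"x": 0.032, "y": -0.028, "z": 0, "yaw": 0.14, "fingers": 0}, {"x": 0.064, "y": -0.056, "z": 0, "yaw": 0.28, "fingers": 0}, {"x": 0.096, "y": -0.084, "z": 0, "yaw": 0.42, "fingers": 0}, {"x": 0.13, "y": -0.114, "z": 0, "yaw": 0.56, "fingers": 0}, {"x": 0.13, "y": -0.114, "z": 0.02, "yaw": 0.7, "fingers": 0}]}}

```text
time: 20.55
eef_pos: [0.4978, 0.2356, 0.2132]
tcp_rot: [0.382, 0.924, 0.001, 0.001]
contact_force: [0.8, 1.3, 0.1]
opening: 1.001
finger_force: 0.0
```

Request:
{"api": "move_arm", "payload": {"plan": [{"x": 0, "y": 0, "z": 0.01, "yaw": 0.14, "fingers": 0}, {"x": 0, "y": 0, "z": 0.02, "yaw": 0.28, "fingers": 0}, {"x": 0, "y": 0, "z": 0.03, "yaw": 0.42, "fingers": 0}, {"x": 0, "y": 0, "z": 0.04, "yaw": 0.56, "fingers": 0}, {"x": 0, "y": 0, "z": 0.045, "yaw": 0.7, "fingers": 0}]}}

```text
time: 21.05
eef_pos: [0.4995, 0.237, 0.1648]
tcp_rot: [0.675, 0.738, -0.001, -0.001]
contact_force: [-0.3, 0.6, -0.2]
opening: 0.996
finger_force: 0.0
```

Request:
{"api": "move_arm", "payload": {"plan": [{"x": 0, "y": 0, "z": 0, "yaw": 0.14, "fingers": 0}, {"x": 0, "y": 0, "z": 0, "yaw": 0.28, "fingers": 0}, {"x": 0, "y": 0, "z": 0, "yaw": 0.42, "fingers": 0}, {"x": 0, "y": 0, "z": 0, "yaw": 0.52, "fingers": 0}, {"x": 0, "y": 0, "z": 0, "yaw": 0.52, "fingers": 0}]}}

```text
time: 21.55
eef_pos: [0.5001, 0.2371, 0.1659]
tcp_rot: [0.841, 0.542, -0.0, -0.0]
contact_force: [-0.2, 0.1, -0.2]
opening: 1.0
finger_force: 0.0
```

Run:
```python
from h import *
to((.501,.2372,.018))
def lidcorners(n,f):
    a=snap(n,f);h=cv2.cvtColor(a,41).astype(int)
    m=((h[...,1]<45)&(h[...,2]>120)).astype(np.uint8)*255
    z=np.zeros_like(m);x0,x1,y0,y1=(150,230,220,305) if n=='top' else (230,305,165,212);z[y0:y1,x0:x1]=m[y0:y1,x0:x1]
    z=cv2.morphologyEx(z,3,np.ones((9,9)))
    c=max(cv2.findContours(z,0,2)[0],key=cv2.contourArea);e,q=cv2.minEnclosingTriangle(c) if 0 else (0,cv2.approxPolyDP(cv2.convexHull(c),4,True))
    print(n,cv2.contourArea(c),[(p.tolist(),onz(n,p,.012)[:2].round(4).tolist()) for p in q[:,0]])
for n in('top','side'): lidcorners(n,n+'15.png')
```

```text
t 21.55 pos [0.5001 0.2371 0.1659] q6 [0.26 0.08 1.93 0.   1.12 0.69] yang -24.4 F [-0.2  0.1 -0.2] op 1.0 ff 0.0
shift [0.0005 0.0008 0.1479]
top 2352.5 [([182, 229], [0.5712, 0.2588]), ([222, 249], [0.5316, 0.1742]), ([197, 298], [0.4299, 0.2219]), ([166, 283], [0.459, 0.2871]), ([168, 255], [0.5167, 0.2855])]
side 1010.5 [([239, 195], [0.4318, 0.2273]), ([252, 173], [0.4679, 0.308]), ([298, 181], [0.5709, 0.2609]), ([286, 203], [0.5331, 0.183])]
```

Request:
{"api": "move_arm", "payload": {"plan": [{"x": 0, "y": 0.001, "z": 0.045, "yaw": 0, "fingers": 0}, {"x": 0, "y": 0.001, "z": 0.09, "yaw": 0, "fingers": 0}, {"x": 0, "y": 0.001, "z": 0.125, "yaw": 0, "fingers": 0}, {"x": 0, "y": 0.001, "z": 0.145, "yaw": 0, "fingers": 0}, {"x": 0, "y": 0.001, "z": 0.146, "yaw": 0, "fingers": 0.4}], "force": 40}}

```text
time: 22.15
eef_pos: [0.4982, 0.2359, 0.0166]
tcp_rot: [0.84, 0.542, -0.004, -0.001]
contact_force: [-0.0, 0.9, 0.2]
opening: 0.859
finger_force: 0.0
```

Request:
{"api": "move_arm", "payload": {"plan": [{"x": 0, "y": 0, "z": 0, "yaw": 0, "fingers": 0.6}, {"x": 0, "y": 0, "z": 0, "yaw": 0, "fingers": 0.8}, {"x": 0, "y": 0, "z": 0, "yaw": 0, "fingers": 1}, {"x": 0, "y": 0, "z": 0, "yaw": 0, "fingers": 1}, {"x": 0, "y": 0, "z": 0, "yaw": 0, "fingers": 1}]}}

```text
time: 22.65
eef_pos: [0.5023, 0.2372, 0.0221]
tcp_rot: [0.841, 0.542, 0.001, 0.0]
contact_force: [-0.5, 0.4, 5.8]
opening: 0.178
finger_force: 40.7
```

Run:
```python
from h import *
to((.571,.0125,.15))
# refine box from unobstructed top view t7: sub-pixel lines on outer rim
a=cv2.imread('pics/t7.png');h=cv2.cvtColor(a,40).astype(int)
p=np.array([(.632,.0549),(.6246,-.0386),(.5097,-.0304),(.5168,.0643)]);c=p.mean(0)
g=cv2.GaussianBlur(cv2.cvtColor(a,cv2.COLOR_BGR2LAB).astype(np.float32)[...,2],(0,0),.7)
L=[]
for i in range(4):
    A,B=p[i],p[(i+1)%4];n=(A+B)/2-c;n/=np.linalg.norm(n);P=[]
    for f in np.linspace(.12,.88,25):
        q=A+(B-A)*f; o=np.arange(-.008,.008,.0005)
        uv=np.array([proj('top',[*(q+n*k),.07]) for k in o],np.float32)
        v=cv2.remap(g,uv[None,:,0],uv[None,:,1],1)[0];d=np.diff(v);j=np.argmax(d);
        if d[j]>.5:P.append(q+n*(o[j]+.00025))
    P=np.array(P,np.float32);l=cv2.fitLine(P,cv2.DIST_HUBER,0,.0005,.0001).ravel();L.append(l)
    print(i,len(P),'off',((P-A)@n).mean().round(4),'ang',np.degrees(np.arctan2(l[1],l[0])).round(2))
def X(a,b): 
    t=np.linalg.solve(np.array([[a[0],-b[0]],[a[1],-b[1]]]),[b[2]-a[2],b[3]-a[3]]);return a[2:]+a[:2]*t[0]
Q=np.array([X(L[i],L[(i+1)%4]) for i in range(4)]);print(Q.round(4).tolist(),Q.mean(0).round(4),np.linalg.norm(Q-np.roll(Q,-1,0),axis=1).round(4))
```

```text
t 22.65 pos [0.5023 0.2372 0.0221] q6 [0.26 0.29 2.   0.   0.85 0.68] yang -24.4 F [-0.5  0.4  5.8] op 0.178 ff 40.7
shift [-0.176   0.1556 -0.128 ]
0 25 off 0.0027 ang 85.0
1 25 off 0.0006 ang -5.52
2 17 off 0.001 ang 84.86Traceback (most recent call last):
  File "<stdin>", line 12, in <module>
  File "h.py", line 12, in proj
    m=ctrl.camera_model(n);K=np.array(m["intrinsics"]);T=np.array(m["cam_to_world"])
ValueError: time passes only in moves, steps and waits
```

```bash
cat > box.py <<'E'
from h import *
m={n:ctrl.camera_model(n) for n in('top','side')}
def pj(n,p):
    K=np.array(m[n]["intrinsics"]);T=np.array(m[n]["cam_to_world"]);c=(np.atleast_2d(p)-T[:3,3])@T[:3,:3];q=(c*[1,-1,-1])@K.T;return (q[:,:2]/q[:,2:]).astype(np.float32)
p=np.array([(.632,.0549),(.6246,-.0386),(.5097,-.0304),(.5168,.0643)]);c=p.mean(0)
for n,f in(('top','t7.png'),('side','s1.png')):
    a=cv2.imread('pics/'+f)
    S=cv2.GaussianBlur(cv2.cvtColor(a,40)[...,1].astype(np.float32),(0,0),.6);V=cv2.GaussianBlur(cv2.cvtColor(a,6).astype(np.float32),(0,0),.6)
    for i in range(4):
        A,B=p[i],p[(i+1)%4];nn=(A+B)/2-c;nn/=np.linalg.norm(nn);o=np.arange(-.012,.0121,.001)
        vs=[];vv=[]
        for t in np.linspace(.15,.85,29):
            q=A+(B-A)*t;uv=pj(n,np.c_[q+o[:,None]*nn,np.full(len(o),.07)])
            vs.append(cv2.remap(S,uv[None,:,0],uv[None,:,1],1)[0]);vv.append(cv2.remap(V,uv[None,:,0],uv[None,:,1],1)[0])
        print(n,i,'n',nn.round(2),'V',np.median(vv,0).round().astype(int).tolist());print('      S',np.median(vs,0).round().astype(int).tolist())
E
python3 box.py
```

```text
top 0 n [ 1.   -0.08] V [140, 125, 103, 84, 71, 67, 66, 69, 76, 93, 114, 133, 148, 156, 158, 163, 167, 168, 169, 169, 168, 168, 167, 167, 166]
      S [20, 24, 31, 40, 48, 51, 51, 50, 44, 36, 28, 24, 32, 45, 62, 79, 90, 94, 96, 97, 97, 98, 99, 99, 100]
top 1 n [-0.08 -1.  ] V [154, 154, 159, 163, 165, 166, 168, 168, 166, 158, 148, 133, 116, 105, 101, 102, 103, 103, 103, 103, 104, 107, 109, 112, 113]
      S [18, 18, 18, 17, 17, 17, 16, 16, 17, 19, 27, 39, 60, 83, 98, 102, 103, 103, 102, 102, 102, 102, 102, 102, 103]
top 2 n [-1.    0.08] V [145, 131, 119, 111, 109, 110, 113, 123, 136, 144, 144, 136, 131, 133, 139, 149, 156, 158, 158, 158, 157, 157, 157, 158, 157]
      S [18, 20, 21, 22, 23, 23, 22, 21, 19, 18, 19, 24, 34, 58, 81, 90, 92, 93, 94, 94, 96, 98, 101, 102, 103]
top 3 n [0.08 1.  ] V [98, 98, 98, 96, 91, 83, 74, 66, 64, 69, 84, 109, 134, 152, 163, 169, 170, 170, 170, 169, 169, 169, 169, 170, 170]
      S [27, 27, 27, 28, 31, 37, 44, 51, 54, 51, 42, 31, 28, 34, 49, 68, 81, 93, 95, 96, 96, 96, 96, 96, 96]
side 0 n [ 1.   -0.08] V [81, 81, 80, 77, 75, 73, 75, 80, 88, 101, 118
[... 176 characters left out ...]
 83]
side 1 n [-0.08 -1.  ] V [23, 23, 23, 23, 23, 23, 23, 23, 24, 24, 26, 27, 28, 28, 29, 30, 30, 31, 31, 31, 31, 31, 31, 31, 30]
      S [24, 24, 23, 24, 28, 27, 26, 29, 29, 30, 29, 29, 29, 28, 27, 28, 28, 28, 28, 26, 26, 26, 26, 26, 27]
side 2 n [-1.    0.08] V [22, 22, 23, 23, 23, 23, 23, 22, 22, 22, 22, 22, 22, 22, 22, 22, 22, 21, 21, 22, 22, 23, 25, 29, 38]
      S [35, 33, 33, 32, 32, 34, 33, 31, 31, 31, 35, 38, 39, 39, 39, 38, 40, 38, 39, 38, 38, 39, 39, 39, 47]
side 3 n [0.08 1.  ] V [25, 26, 26, 27, 28, 29, 29, 30, 31, 32, 34, 36, 38, 41, 45, 50, 55, 61, 66, 70, 75, 79, 81, 82, 83]
      S [32, 31, 31, 31, 31, 30, 30, 28, 27, 25, 23, 22, 20, 18, 15, 13, 11, 10, 9, 9, 9, 9, 9, 9, 9]
```

Request:
{"api": "move_arm", "payload": {"plan": [{"x": 0, "y": 0, "z": -0.02, "yaw": 0, "fingers": 1}, {"x": 0, "y": 0, "z": -0.05, "yaw": 0, "fingers": 1}, {"x": 0, "y": 0, "z": -0.09, "yaw": 0, "fingers": 1}, {"x": 0, "y": 0, "z": -0.12, "yaw": 0, "fingers": 1}, {"x": 0, "y": 0, "z": -0.13, "yaw": 0, "fingers": 1}]}}

```text
time: 23.15
eef_pos: [0.503, 0.2372, 0.1541]
tcp_rot: [0.841, 0.542, 0.003, 0.001]
contact_force: [0.2, -0.2, -1.1]
opening: 0.18
finger_force: 39.8
```

Request:
{"api": "move_arm", "payload": {"plan": [{"x": -0.02, "y": 0.018, "z": 0, "yaw": -0.05, "fingers": 1}, {"x": -0.05, "y": 0.045, "z": 0, "yaw": -0.12, "fingers": 1}, {"x": -0.08, "y": 0.072, "z": 0, "yaw": -0.19, "fingers": 1}, {"x": -0.11, "y": 0.099, "z": 0, "yaw": -0.26, "fingers": 1}, {"x": -0.14, "y": 0.125, "z": 0, "yaw": -0.342, "fingers": 1}]}}

```text
time: 23.65
eef_pos: [0.5562, 0.0561, 0.1483]
tcp_rot: [0.735, 0.678, -0.001, -0.001]
contact_force: [0.3, 0.0, -2.7]
opening: 0.18
finger_force: 39.6
```

```bash
python3 -c "
from h import *
to((.5714,.0137,.12))"
```

```text
t 23.65 pos [0.5562 0.0561 0.1483] q6 [-0.08  0.12  1.93 -0.    1.09 -0.  ] yang -4.62 F [ 0.3  0.  -2.7] op 0.18 ff 39.6
shift [-0.0411  0.0186  0.0282]
```

Request:
{"api": "move_arm", "payload": {"plan": [{"x": -0.02, "y": 0.009, "z": 0, "yaw": 0, "fingers": 1}, {"x": -0.035, "y": 0.016, "z": 0, "yaw": 0.004, "fingers": 1}, {"x": -0.041, "y": 0.0185, "z": 0, "yaw": 0.004, "fingers": 1}, {"x": -0.041, "y": 0.0185, "z": 0.01, "yaw": 0.004, "fingers": 1}, {"x": -0.041, "y": 0.0185, "z": 0.025, "yaw": 0.004, "fingers": 1}]}}

```text
time: 24.15
eef_pos: [0.5724, 0.016, 0.125]
tcp_rot: [0.737, 0.676, 0.001, 0.0]
contact_force: [-0.1, 0.6, -2.2]
opening: 0.181
finger_force: 39.7
```

```bash
python3 - <<'E'
from box import *
E
python3 - <<'E'
from h import *
to((.5714,.0137,.1))
# side view: lid and box vertical-ish edges: compare left/right extents on gray near faces
a=snap('side','s16.png');g=cv2.cvtColor(a,7).astype(int);S=cv2.cvtColor(a,41)[...,1].astype(int)
for y in range(196,262,4):
    r=np.where((S[y,275:362]<60))[0]+275
    print(y,r.min() if len(r) else None,r.max() if len(r) else None, g[y,300:350:12].tolist())
E
```

```text
top 0 n [ 1.   -0.08] V [140, 125, 103, 84, 71, 67, 66, 69, 76, 93, 114, 133, 148, 156, 158, 163, 167, 168, 169, 169, 168, 168, 167, 167, 166]
      S [20, 24, 31, 40, 48, 51, 51, 50, 44, 36, 28, 24, 32, 45, 62, 79, 90, 94, 96, 97, 97, 98, 99, 99, 100]
top 1 n [-0.08 -1.  ] V [154, 154, 159, 163, 165, 166, 168, 168, 166, 158, 148, 133, 116, 105, 101, 102, 103, 103, 103, 103, 104, 107, 109, 112, 113]
      S [18, 18, 18, 17, 17, 17, 16, 16, 17, 19, 27, 39, 60, 83, 98, 102, 103, 103, 102, 102, 102, 102, 102, 102, 103]
top 2 n [-1.    0.08] V [145, 131, 119, 111, 109, 110, 113, 123, 136, 144, 144, 136, 131, 133, 139, 149, 156, 158, 158, 158, 157, 157, 157, 158, 157]
      S [18, 20, 21, 22, 23, 23, 22, 21, 19, 18, 19, 24, 34, 58, 81, 90, 92, 93, 94, 94, 96, 98, 101, 102, 103]
top 3 n [0.08 1.  ] V [98, 98, 98, 96, 91, 83, 74, 66, 64, 69, 84, 109, 134, 152, 163, 169, 170, 170, 170, 169, 169, 169, 169, 170, 170]
      S [27, 27, 27, 28, 31, 37, 44, 51, 54, 51, 42, 31, 28, 34, 49, 68, 81, 93, 95, 96, 96, 96, 96, 96, 96]
side 0 n [ 1.   -0.08] V [81, 81, 80, 77, 75, 73, 75, 80, 88, 101, 118
[... 931 characters left out ...]
92  0.    1.05 -0.06] yang -5.0 F [-0.1  0.6 -2.2] op 0.181 ff 39.7
shift [-0.0024 -0.0008  0.025 ]
196 287 344 [168, 57, 69, 185, 153]
200 285 345 [189, 56, 68, 189, 155]
204 285 345 [188, 56, 68, 190, 158]
208 286 346 [184, 56, 117, 190, 161]
212 286 347 [178, 90, 112, 175, 163]
216 286 347 [120, 104, 116, 127, 158]
220 286 347 [116, 113, 125, 127, 148]
224 286 348 [116, 116, 129, 127, 135]
228 286 345 [104, 110, 99, 96, 154]
232 286 345 [72, 71, 71, 72, 167]
236 286 345 [70, 70, 71, 71, 164]
240 287 346 [74, 83, 82, 90, 159]
244 287 347 [81, 84, 86, 89, 150]
248 288 347 [73, 71, 71, 71, 122]
252 281 349 [67, 69, 70, 72, 64]
256 282 350 [71, 71, 73, 74, 86]
260 281 347 [70, 70, 70, 72, 98]
```

Request:
{"api": "move_arm", "payload": {"plan": [{"x": -0.001, "y": -0.001, "z": 0.012, "yaw": -0.003, "fingers": 1}, {"x": -0.002, "y": -0.001, "z": 0.022, "yaw": -0.003, "fingers": 1}, {"x": -0.002, "y": -0.001, "z": 0.027, "yaw": -0.003, "fingers": 1}, {"x": -0.002, "y": -0.001, "z": 0.029, "yaw": -0.003, "fingers": 1}, {"x": -0.002, "y": -0.001, "z": 0.029, "yaw": -0.003, "fingers": 1}]}}

```text
time: 24.7
eef_pos: [0.5709, 0.0134, 0.0961]
tcp_rot: [0.736, 0.676, -0.0, -0.0]
contact_force: [-0.3, -0.3, -3.4]
opening: 0.176
finger_force: 39.7
```

Request:
{"api": "move_arm", "payload": {"plan": [{"x": 0, "y": 0, "z": 0.002, "yaw": 0, "fingers": 1}, {"x": 0, "y": 0, "z": 0.004, "yaw": 0, "fingers": 1}, {"x": 0, "y": 0, "z": 0.006, "yaw": 0, "fingers": 1}, {"x": 0, "y": 0, "z": 0.007, "yaw": 0, "fingers": 1}, {"x": 0, "y": 0, "z": 0.007, "yaw": 0, "fingers": 1}]}}

```text
time: 25.2
eef_pos: [0.5716, 0.0129, 0.0915]
tcp_rot: [0.736, 0.677, 0.0, 0.0]
contact_force: [-4.4, -1.3, 7.0]
opening: 0.18
finger_force: 40.9
```

```bash
python3 -c "
from h import *
to((.5714,.0137,.084));print(ctrl.get_state()['wrist_torque'].round(2))"
```

```text
t 25.2 pos [0.5716 0.0129 0.0915] q6 [-0.15  0.22  1.94 -0.    0.99 -0.07] yang -4.84 F [-4.4 -1.3  7. ] op 0.18 ff 40.9
shift [ 0.0008 -0.0003  0.0075]
[0.1  0.59 0.12]
```

Request:
{"api": "move_arm", "payload": {"plan": [{"x": 0, "y": 0.001, "z": 0, "yaw": 0, "fingers": 1}, {"x": 0, "y": 0.002, "z": 0, "yaw": 0, "fingers": 1}, {"x": 0, "y": 0.002, "z": 0, "yaw": 0, "fingers": 1}]}}

```text
time: 25.5
eef_pos: [0.5727, 0.0128, 0.0915]
tcp_rot: [0.736, 0.677, -0.001, -0.001]
contact_force: [-6.7, -1.2, 8.6]
opening: 0.177
finger_force: 41.3
```

```bash
python3 -c "
from h import *
to((.5714,.0137,.084));print(ctrl.get_state()['wrist_torque'].round(2))"
```

```text
t 25.5 pos [0.5727 0.0128 0.0915] q6 [-0.15  0.22  1.93 -0.    0.99 -0.07] yang -4.83 F [-6.7 -1.2  8.6] op 0.177 ff 41.3
shift [ 0.0008 -0.0013  0.0075]
[0.16 1.02 0.15]
```

Request:
{"api": "move_arm", "payload": {"plan": [{"x": 0, "y": -0.002, "z": 0, "yaw": 0, "fingers": 1}, {"x": 0, "y": -0.003, "z": 0, "yaw": 0, "fingers": 1}, {"x": 0, "y": -0.003, "z": 0, "yaw": 0, "fingers": 1}]}}

```text
time: 25.8
eef_pos: [0.5703, 0.0128, 0.0896]
tcp_rot: [0.737, 0.676, 0.0, 0.001]
contact_force: [0.7, -2.0, -2.6]
opening: 0.184
finger_force: 39.8
```

```bash
python3 -c "
from h import *
to((.5714,.0137,.084));print(ctrl.get_state()['wrist_torque'].round(2))"
```

```text
t 25.8 pos [0.5703 0.0128 0.0896] q6 [-0.15  0.22  1.94 -0.    0.98 -0.07] yang -4.88 F [ 0.7 -2.  -2.6] op 0.184 ff 39.8
shift [0.0009 0.001  0.0056]
[-0.4  -0.11 -0.13]
```

Request:
{"api": "move_arm", "payload": {"plan": [{"x": 0, "y": -0.001, "z": 0, "yaw": 0, "fingers": 1}, {"x": 0, "y": -0.001, "z": 0, "yaw": 0, "fingers": 1}]}}

```text
time: 26.0
eef_pos: [0.5699, 0.0129, 0.0894]
tcp_rot: [0.737, 0.676, 0.001, 0.001]
contact_force: [3.8, -2.6, -1.2]
opening: 0.174
finger_force: 39.7
```

```bash
python3 -c "
from h import *
to((.5714,.0137,.084));print(ctrl.get_state()['wrist_torque'].round(2))"
```

```text
t 26.0 pos [0.5699 0.0129 0.0894] q6 [-0.16  0.22  1.94 -0.    0.98 -0.07] yang -4.89 F [ 3.8 -2.6 -1.2] op 0.174 ff 39.7
shift [0.0009 0.0014 0.0054]
[-0.52 -0.7  -0.24]
```

Request:
{"api": "move_arm", "payload": {"plan": [{"x": -0.0005, "y": 0.001, "z": 0.001, "yaw": 0, "fingers": 1}, {"x": -0.0005, "y": 0.001, "z": 0.003, "yaw": 0, "fingers": 1}, {"x": -0.0005, "y": 0.001, "z": 0.005, "yaw": 0, "fingers": 1}, {"x": -0.0005, "y": 0.001, "z": 0.006, "yaw": 0, "fingers": 1}, {"x": -0.0005, "y": 0.001, "z": 0.006, "yaw": 0, "fingers": 1}]}}

```text
time: 26.5
eef_pos: [0.5701, 0.0128, 0.0841]
tcp_rot: [0.736, 0.676, -0.0, 0.0]
contact_force: [-0.5, -2.0, 4.7]
opening: 0.18
finger_force: 40.6
```

```bash
python3 -c "
from h import *
to((.5714,.0137,.082));print(ctrl.get_state()['wrist_torque'].round(2))"
```

```text
t 26.5 pos [0.5701 0.0128 0.0841] q6 [-0.16  0.23  1.94 -0.    0.97 -0.07] yang -4.86 F [-0.5 -2.   4.7] op 0.18 ff 40.6
shift [0.001  0.0012 0.0021]
[-0.28 -0.04 -0.22]
```

Request:
{"api": "move_arm", "payload": {"plan": [{"x": 0, "y": 0, "z": 0.001, "yaw": 0, "fingers": 1}, {"x": 0, "y": 0, "z": 0.001, "yaw": 0, "fingers": 1}, {"x": 0, "y": 0, "z": 0.0, "yaw": 0, "fingers": 0.75}, {"x": 0, "y": 0, "z": 0, "yaw": 0, "fingers": 0.5}, {"x": 0, "y": 0, "z": 0, "yaw": 0, "fingers": 0.2}]}}

```text
time: 27.0
eef_pos: [0.569, 0.0134, 0.0824]
tcp_rot: [0.736, 0.677, -0.001, -0.001]
contact_force: [0.2, 0.4, -0.5]
opening: 0.579
finger_force: 0.0
```

Request:
{"api": "move_arm", "payload": {"plan": [{"x": 0, "y": 0, "z": 0, "yaw": 0, "fingers": 0}, {"x": 0, "y": 0, "z": -0.02, "yaw": 0, "fingers": 0}, {"x": 0, "y": 0, "z": -0.06, "yaw": 0, "fingers": 0}, {"x": 0, "y": 0, "z": -0.11, "yaw": 0, "fingers": 0}, {"x": 0, "y": 0, "z": -0.16, "yaw": 0, "fingers": 0}]}}

```text
time: 27.5
eef_pos: [0.5691, 0.0131, 0.2439]
tcp_rot: [0.736, 0.676, -0.001, -0.001]
contact_force: [1.1, -0.2, 0.8]
opening: 1.001
finger_force: 0.0
```

Request:
{"api": "move_arm", "payload": {"plan": [{"x": -0.05, "y": 0, "z": 0, "yaw": 0, "fingers": 0}, {"x": -0.1, "y": 0, "z": 0, "yaw": 0, "fingers": 0}, {"x": -0.15, "y": 0, "z": 0, "yaw": 0, "fingers": 0}, {"x": -0.2, "y": 0, "z": 0, "yaw": 0, "fingers": 0}, {"x": -0.24, "y": 0, "z": 0, "yaw": 0, "fingers": 0}]}}

```text
time: 28.0
eef_pos: [0.5488, -0.2286, 0.243]
tcp_rot: [0.737, 0.676, -0.0, -0.0]
contact_force: [0.4, 0.5, 0.0]
opening: 1.0
finger_force: 0.0
```

Run:
```python
from h import *
to(None)
for n,(x0,x1,y0,y1) in (('top',(262,345,188,272)),('side',(275,360,190,285))):
    a=snap(n,n+'20.png');h=cv2.cvtColor(a,41).astype(int)
    m=np.zeros(a.shape[:2],np.uint8);k=((h[...,1]<45)&(h[...,2]>150)).astype(np.uint8)*255;m[y0:y1,x0:x1]=k[y0:y1,x0:x1]
    m=cv2.morphologyEx(m,3,np.ones((7,7)))
    c=max(cv2.findContours(m,0,2)[0],key=cv2.contourArea);q=cv2.approxPolyDP(cv2.convexHull(c),3,True)[:,0]
    P=np.array([onz(n,p,.074)[:2] for p in q]);print(n,cv2.contourArea(c),q.tolist(),P.round(4).tolist(),P.mean(0).round(4))
h=cv2.cvtColor(a,41).astype(int)
for c in (300,318,335): print(c,[(y,int(h[y,c,2]),int(h[y,c,1])) for y in range(236,256,1)])
u=np.array([.083,.9966,0]);v=np.array([.9966,-.083,0]);b=np.array([.5705,.0128,0])
for z in(.07,.074): print(z,[proj('side',b-u*.048+v*d+[0,0,z]).round(1).tolist() for d in(-.058,0,.058)])
```

```text
t 28.0 pos [ 0.5488 -0.2286  0.243 ] q6 [-0.57  0.1   1.77 -0.    1.27 -0.48] yang -4.92 F [0.4 0.5 0. ] op 1.0 ff 0.0
top 2938.0 [[277, 198], [325, 203], [319, 260], [299, 265], [270, 255]] [[0.6311, 0.0577], [0.6232, -0.0365], [0.5116, -0.0273], [0.5011, 0.0112], [0.5192, 0.0681]] [0.5572 0.0146]
side 886.5 [[343, 217], [347, 244], [301, 245], [300, 229], [305, 224]] [[0.6322, 0.0432], [0.6241, -0.0374], [0.5368, -0.0274], [0.5415, 0.0192], [0.5535, 0.0328]] [0.5776 0.0061]
300 [(236, 150, 10), (237, 145, 9), (238, 145, 11), (239, 145, 12), (240, 145, 12), (241, 145, 12), (242, 144, 11), (243, 144, 12), (244, 139, 11), (245, 124, 12), (246, 100, 10), (247, 82, 9), (248, 68, 8), (249, 64, 12), (250, 68, 11), (251, 72, 11), (252, 73, 10), (253, 74, 10), (254, 74, 10), (255, 75, 10)]
318 [(236, 38, 13), (237, 75, 14), (238, 112, 11), (239, 133, 10), (240, 147, 10), (241, 168, 11), (242, 187, 8), (243, 195, 8), (244, 187, 8), (245, 156, 8), (246, 112, 9), (247, 85, 9), (248, 77, 10), (249, 74, 7), (250, 74, 10), (251, 74, 10), (252, 75, 10), (253, 75, 10), (254, 75, 7), (255, 76, 13)]
335 [(236, 200, 8), (237, 201, 9), (238, 201, 9), (239, 200, 9), (240, 199, 9), (241, 198, 9), (242, 196, 8), (243, 187, 8), (244, 157, 8), (245, 118, 9), (246, 94, 11), (247, 85, 12), (248, 79, 10), (249, 78, 13), (250, 76, 10), (251, 76, 10), (252, 78, 13), (253, 78, 13), (254, 77, 10), (255, 79, 10)]
0.07 [[286.6, 249.0], [317.0, 247.7], [347.2, 246.4]]
0.074 [[286.5, 247.4], [317.0, 246.1], [347.3, 244.8]]
```

```bash
python3 -c "
from h import *
print(ctrl.sign_off())"
```

```text
the job is handed in; nothing more can be done
None
```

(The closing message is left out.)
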